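Re-register the coil carrier of the test stand

ROBOT

A 6-joint arm with a two-finger parallel gripper is mounted at the origin on the work surface. World frame = base frame: x ahead of the robot, y to its left, z up, the work surface at z = 0. Lengths are in m, angles in rad, forces in N, time in s.
With the tool pointing down it reaches from about 0.35 to 0.775 m from the base axis. Payload 5.5 kg.
Tool frame: the origin (TCP) lies midway between the tips of the shut fingers; the grasp point (between the pads) lies grip_point_offset behind it (grip_point_offset is the distance from the TCP to the grasp point, in m); z points along the fingers, y is the direction in which the jaws open and shut (so a half turn about z gives the same grasp; the last joint's range is limited). The gripper opens to 85 mm and grips with 20 to 120 N. Pads are 22 mm wide; open, the fingers measure 114 mm over their backs; the gripper's body (76 mm by 85 mm) begins 54 mm behind the grasp point. The pads swing forward as they close: fully open they stand 13 mm farther back than shut.
Start: joints at [1.1, 0.313, 0.046, 1.304, 0, 1.431], TCP at [0.187, 0.544, 0.231] pointing down, gripper open.
Joint ranges: [-2.76, 2.76], [-0.86, 1.69], [-1.03, 1.26], [-2.2, 2.34], [-1.47, 1.5], [-3.14, 3.14]. Speed limits (rad/s): [2.57, 2.57, 3.14, 3.14, 3.14, 3.14].

INTERFACE

Orientations are given as a unit quaternion [w, x, y, z].
In Python, from workcell import * gives the robot as it stands.
- The arm moves only by the tool send_rows, never from a script. Its argument "series" is one flat list of numbers, 7 for each row, row after row: the shift along the tool's x, y, z in cm, then the turn, a rotation vector about the tool's x, y, z in degrees, then the opening, from 0 (shut) to 1 (fully open). A call has 1 to 10 rows; each row is the pose to reach, as a shift and turn from the pose commanded when the call began, along the tool's axes at that moment; what a row does not reach only later rows make up. A row lasts 1/12 s, in which the tool goes at most 41.7 mm and 7.16 degrees, less where a joint would pass 70% of its speed; a pose out of reach is approached as far as the arm can. A call with a gripper value outside its range is refused whole. The fingers move at their own pace and stop on an object; "newtons" is the grip in N (left out, the last holds). Time passes only in rows, so rows that repeat a pose let the fingers close. It gives the time, the measured TCP pose, the force and the opening at its end, in the units of the state.
- get_state(): the state, without advancing time (a new reading comes with each control period).
- read_camera(name): name is "scene" or "top"; returns the picture (420x560x3 uint8, blue, green, red); there is no depth.
- camera_info(name): a dict with "K" (3x3 intrinsics, pixels), "D" ([k1, k2, p1, p2, k3] as OpenCV has them; the pictures are not rectified), "xyz" and "attitude" of the camera in the world. Camera axes: x right, y down, z forward; pixel columns grow to the right and rows downward; lengths in m; the calibration is good to about 2 mm. A picture is of the moment at which its call begins. camera_info takes no time and is no camera call.
- hand_in(): hands the job in, once; it reports no verdict.
Trained networks look in the newest picture that a camera, given by its name, has taken for a name from the list of things; names that differ only in an ending like _2 or _b are one class to them, and where a whole thing is asked for, a point or a joint stands for the part that bears it (a point fixed in the world has none). Each returns a list of dicts, best first, with "p" (0 to 1); they miss things now and then, are a little off and sometimes report something else, mostly with a low value. They report only what shows in the picture. A call takes as long as a camera call. They do not tell look-alikes from the thing itself.
- silhouettes(camera, label): "pixels" (420x560 bool, what is visible of it) and "box" ([left, top, width, height] in pixels, round what is visible of it).
The state is a dict: "clock": time; "joint_pos": joint angles; "qvel": joint speeds; "tau": joint torques, N m; "tcp_pos": TCP position; "orientation": TCP orientation; "wrist_force": force on the tool from outside, world axes, zero at the start; "ft_torque": the same for the moment, N m; "finger_gap": finger opening in m.
Only numpy, scipy, OpenCV 4.12 (cv2) and the standard library are available. Lean on these libraries where they do the work, as an engineer would, in place of code of your own. Each camera call takes 0.05 s, during which the arm holds its last target. There are 200 camera calls.

TASK

The coil carrier on the cast-iron test stand has slipped along its slide, so its two bolt holes no longer line up with those in the bed. First slide the wound coils, which overhang the holes, up off the spindles and stand them upright on the floor of the aluminium chassis tray without tipping one over; then push the tapered drift fully home in either hole to lever the carrier into line, put a bolt fully home in the other hole while the drift holds it, swap the drift for the second bolt, and stand the drift back in the wooden tool block. Leave the chrome knob, radio body, speaker frame and dial cover alone.

Things in the scene. Friction and masses are not known exactly. Their poses are not given: they have to be found in the camera images.
- stand: Fixed enamelled cast-iron test stand. Origin: centre of the underside of its bed; y runs along the bed (340 mm long, 140 mm wide in x, 60 mm high). An instrument head 140 x 120 mm, 165 mm high, stands on its +y end (y 170 to 290 mm), the chrome knob on top. The carrier plate lies on the bed between two low rails (tops 72 mm above the bench).
- carrier (a joint): Slide position (m) of the carrier along the stand's y; 0 = its two bolt holes are in line with the bed's; starts 0.007 to 0.011 out; stops at -0.014 and 0.014. It holds by friction (about 5 N) and stays where left.
- carrier_mid (a point): Middle of the carrier's top face, on the stand's centre line, 70 mm above the bench. The carrier is a steel plate 108 x 300 x 10 mm. At y = -88, 0 and +88 mm from here stand round seat bosses, 40 mm diameter, 33 mm tall, each topped by a brass spindle, 20 mm diameter, 28 mm tall, with a pointed top (61 mm above the plate in all). Bolt holes at y = -44 and +44 mm.
- plate_hole_left (a point): Centre of the mouth (plate top) of the carrier's bolt hole on the stand's +y side, 22 mm diameter, through the 10 mm plate; moves with the carrier; z up.
- plate_hole_right (a point): The same for the hole on the stand's -y side.
- bed_hole_left (a point): Centre of the mouth of the bed's bolt hole on the +y side (22 mm diameter, straight through the 60 mm bed to the bench), 10 mm below the top of the carrier plate; fixed in the stand.
- bed_hole_right (a point): The same for the bed hole on the stand's -y side.
- knob_mark (a point): Pointer mark on top of the large chrome rotary knob (80 mm diameter, 32 mm tall) on the stand's head, 30 mm from the knob's axis. Leave the knob as it is set.
- coil0: Wound coil (absent in some starts), 0.2 to 0.4 kg: copper winding between two flanges of 80 mm diameter, 40 mm high over them, on a 38 mm former tube that stands up a further 42 mm (82 mm in all); 28 mm bore right through. Origin: centre of its underside, z up the bore. It sits loose over a spindle, underside on the seat boss (103 mm above the bench), and overhangs the bolt holes beside it.
- coil1: Wound coil (absent in some starts), 0.2 to 0.4 kg: copper winding between two flanges of 80 mm diameter, 40 mm high over them, on a 38 mm former tube that stands up a further 42 mm (82 mm in all); 28 mm bore right through. Origin: centre of its underside, z up the bore. It sits loose over a spindle, underside on the seat boss (103 mm above the bench), and overhangs the bolt holes beside it.
- coil2: Wound coil (absent in some starts), 0.2 to 0.4 kg: copper winding between two flanges of 80 mm diameter, 40 mm high over them, on a 38 mm former tube that stands up a further 42 mm (82 mm in all); 28 mm bore right through. Origin: centre of its underside, z up the bore. It sits loose over a spindle, underside on the seat boss (103 mm above the bench), and overhangs the bolt holes beside it.
- tray: Loose square aluminium chassis tray, open at the top, outside 204 x 204 x 32 mm, walls and floor 3 mm, about 0.6 kg. Origin: centre of its underside. It has room for four coils.
- drift: Steel tapered drift, 0.4 kg, upright in the tool block. Origin: on its axis under its collar; z up. Below: 20.5 mm diameter for 26 mm, then a 36 mm taper to a 7 mm flat tip (62 mm in all). Above: collar 32 mm diameter, 6 mm thick, handle 24 mm diameter up to 58 mm, cap 26 mm diameter up to 64 mm. Fully home, the collar rests on the carrier plate.
- bolt0: Plain-shank steel bolt, 0.22 kg, upright in the tool block. Origin: on its axis under its head; z up. Shank 18 mm diameter, 46 mm long, small end chamfer (to 15 mm); knurled cylindrical head 32 mm diameter, 30 mm tall. No thread: it drops in; fully home, the head rests on the carrier plate. The bolts are alike: either fits either hole.
- bolt1: Plain-shank steel bolt, 0.22 kg, upright in the tool block. Origin: on its axis under its head; z up. Shank 18 mm diameter, 46 mm long, small end chamfer (to 15 mm); knurled cylindrical head 32 mm diameter, 30 mm tall. No thread: it drops in; fully home, the head rests on the carrier plate. The bolts are alike: either fits either hole.
- block: Fixed hardwood tool block, 226 mm long (its y), 56 mm wide (its x), 70 mm high, with three through holes of 24 mm diameter in a row, 75 mm apart. Origin: centre of its underside. The drift and the two bolts hang in its holes by collar or head, in any order.
- block_hole0 (a point): Centre of the mouth (block top, 70 mm up) of the -y end hole of the tool block.
- block_hole1 (a point): Centre of the mouth (block top, 70 mm up) of the middle hole of the tool block.
- block_hole2 (a point): Centre of the mouth (block top, 70 mm up) of the +y end hole of the tool block.
- radio: Yellow radio body lying flat, 115 x 200 x 45 mm; bystander, origin under its centre.
- speaker: Nickel speaker frame lying face down, 104 mm diameter, 48 mm high; bystander, origin under its centre.
- cover: Clear acrylic dial cover lying flat, 60 x 130 x 9 mm; bystander, origin under its centre.
Not all that is in view belongs to the job. What is shaped like the bolt1 but purple or yellow is not meant.

How it is judged:
By the outcome, as a careful person would: the job done as asked, in the order asked, and still so for the second after the job is handed in, with the robot touching nothing.
Of coil0, coil1, coil2 only 2 to 3 are there at a start; the rules pass over those that are not, and their reading is None.
At some moment in a run one of tray may be knocked a few centimetres aside while the robot is not near it.
It also fails if it takes over 210 s, if anything falls off the work surface, if the arm or the gripper's body presses on something with over 40 N, if the wrist force passes 120 N, or if a joint passes its speed limit or range.

## Working session

There is one attempt and no reset: what is moved stays moved. The work goes in short steps, Python scripts to look and compute and a tool call to move; the robot and the scene stay as the last step left them, time stands still between calls to the robot, and variables do not carry over. Pictures are saved under pics/ and viewed, about 12 in all and at most 16, crops included, and the job is handed in when it is done.

Besides the shell and the picture viewer there is one more tool, called after "Emit:" by a JSON object that holds its "op" and its "data". send_rows: Moves the arm, as the interface text tells. Its arguments: {"type":"object","properties":{"series":{"type":"array"},"newtons":{"type":"number"}},"required":["series"]}

```bash
mkdir -p pics; ls
python3 - <<'E'
from workcell import *
import cv2
s=get_state()
print({k:(v if isinstance(v,float) else [round(float(x),4) for x in v] if hasattr(v,'__len__') else v) for k,v in s.items()})
try: print(grip_point_offset)
except Exception as e: print(e)
for n in ("scene","top"):
    print(n,camera_info(n))
    cv2.imwrite(f"pics/{n}0.png",read_camera(n))
E
```

```text
pics
{'clock': 0.0, 'joint_pos': [1.1004, 0.314, 0.045, 1.3036, -0.0, 1.4312], 'qvel': [0.0003, 0.0006, -0.0005, -0.0002, -0.0006, -0.0004], 'tau': [0.0024, -48.0625, 29.8531, 0.0194, 0.0001, -0.0], 'tcp_pos': [0.1865, 0.5434, 0.2304], 'orientation': [-0.0003, 0.1647, 0.9864, -0.0009], 'wrist_force': [0.9769, -0.5536, 0.3969], 'ft_torque': [0.0485, 0.0051, -0.0315], 'finger_gap': 0.08501879068058445}
0.0187
scene {'K': array([[485.13618872,   0.        , 276.41453758],
       [  0.        , 485.13618872, 214.38268221],
       [  0.        ,   0.        ,   1.        ]]), 'D': array([-0.02138141,  0.        ,  0.        ,  0.        ,  0.        ]), 'xyz': array([1.07476732, 0.75180038, 1.03171761]), 'attitude': array([-0.11865982,  0.28810034,  0.8804862 , -0.35729831])}
top {'K': array([[402.04412742,   0.        , 278.51905531],
       [  0.        , 402.04412742, 207.19010287],
       [  0.        ,   0.        ,   1.        ]]), 'D': array([-0.01645034,  0.        ,  0.        ,  0.        ,  0.        ]), 'xyz': array([0.3668573 , 0.04427168, 1.12192609]), 'attitude': array([-0.07472643,  0.71532667, -0.69103515,  0.07207035])}
```

View pics/scene0.png

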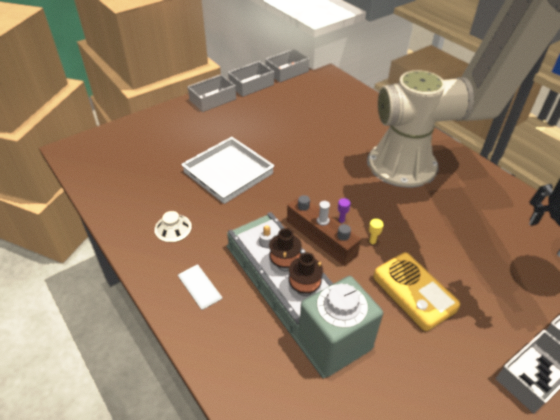

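View pics/top0.png

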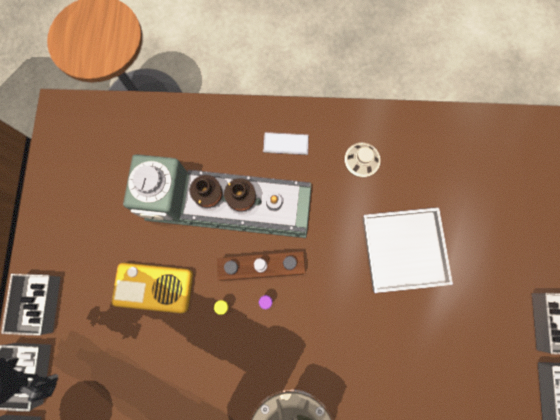

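```bash
cat > h.py <<'E'
from workcell import *
import numpy as np, cv2
from scipy.optimize import minimize
from scipy.spatial.transform import Rotation as R
CI={n:camera_info(n) for n in("scene","top")}
def rot(q): return R.from_quat([q[1],q[2],q[3],q[0]])
def proj(n,P):
    c=CI[n]; r=rot(c["attitude"]).inv()
    rv=r.as_rotvec(); t=-r.apply(c["xyz"])
    return cv2.projectPoints(np.asarray(P,float).reshape(-1,1,3),rv,t,c["K"],c["D"])[0].reshape(-1,2)
def back(n,uv,z):
    c=CI[n]; u=cv2.undistortPoints(np.array(uv,float).reshape(-1,1,2),c["K"],c["D"]).reshape(-1,2)
    d=rot(c["attitude"]).apply(np.c_[u,np.ones(len(u))]); o=c["xyz"]
    return o+d*((z-o[2])/d[:,2])[:,None]
def box(x0,x1,y0,y1,z0,z1): return np.array([[x,y,z] for x in(x0,x1) for y in(y0,y1) for z in(z0,z1)],float)
A=np.linspace(0,2*np.pi,24,endpoint=False)
def cyl(r0,z0,r1,z1): return np.vstack([np.c_[r*np.cos(A),r*np.sin(A),0*A+z] for r,z in((r0,z0),(r1,z1))])
def place(p,parts,z=0):  # p=x,y,yaw
    c,s=np.cos(p[2]),np.sin(p[2]); M=np.array([[c,-s,0],[s,c,0],[0,0,1]])
    return [q@M.T+[p[0],p[1],z] for q in parts]
S=4
def render(n,parts):
    m=np.zeros((420*S,560*S),np.uint8)
    for q in parts:
        u=proj(n,q); cv2.fillConvexPoly(m,cv2.convexHull(((u+.5)*S-.5).astype(np.float32)).round().astype(np.int32),1)
    return cv2.resize(m.astype(np.float32),(560,420),interpolation=cv2.INTER_AREA)
def fit(masks,parts,p0,z=0,yaw=True,ignore=None):
    def cost(d):
        p=[p0[0]+d[0]*.01,p0[1]+d[1]*.01,p0[2]+(d[2]*.1 if yaw else 0)]; c=0
        for n,m in masks.items():
            r=render(n,place(p,parts,z)); w=1 if ignore is None else ~ignore[n]
            c+=(np.abs(r-m)*w).sum()/m.sum()
        return c/len(masks)
    k=3 if yaw else 2
    s=minimize(cost,np.zeros(k),method="Nelder-Mead",options=dict(initial_simplex=np.vstack([np.zeros(k),np.eye(k)*.6]),xatol=.01,fatol=1e-4,maxiter=150))
    d=s.x; return np.array([p0[0]+d[0]*.01,p0[1]+d[1]*.01,p0[2]+(d[2]*.1 if yaw else 0)]),s.fun
COIL=[cyl(.04,0,.04,.006),cyl(.04,.034,.04,.04),cyl(.034,.0,.034,.04),cyl(.019,.04,.019,.082)]
STAND=[box(-.07,.07,-.17,.17,0,.06),box(-.07,.07,.17,.29,0,.165)]
TRAY=[box(-.102,.102,-.102,.102,0,.032)]
BLOCK=[box(-.028,.028,-.113,.113,0,.07)]
BOLT=[cyl(.016,0,.016,.03)]
DRIFT=[cyl(.016,0,.016,.006),cyl(.012,.006,.012,.058),cyl(.013,.058,.013,.064)]
E
python3 - <<'E'
from h import *
import pickle
D={}
for n in("scene","top"):
    read_camera(n)
    for l in("stand","carrier","coil0","tray","block","drift","bolt0","knob_mark"):
        r=silhouettes(n,l); D[n,l]=r
        print(n,l,[(round(d["p"],2),[int(b) for b in d["box"]],int(d["pixels"].sum())) for d in r])
pickle.dump(D,open("D.pkl","wb"))
E
```

```text
scene stand [(0.75, [287, 202, 72, 59], 1988), (0.71, [228, 214, 153, 163], 10134), (0.4, [239, 222, 85, 91], 1789)]
scene carrier [(0.67, [238, 221, 89, 94], 1784), (0.61, [285, 195, 76, 69], 2114), (0.45, [179, 263, 40, 46], 958), (0.28, [181, 139, 90, 64], 3433)]
scene coil0 [(0.81, [267, 227, 33, 40], 975), (0.74, [226, 213, 158, 162], 10038), (0.63, [288, 254, 34, 39], 1148), (0.42, [325, 285, 35, 37], 1098), (0.38, [237, 219, 89, 95], 1914)]
scene tray [(0.66, [181, 137, 89, 66], 3451), (0.54, [237, 223, 88, 91], 1801), (0.4, [325, 288, 35, 31], 1067)]
scene block [(0.57, [287, 197, 72, 67], 2132)]
scene drift [(0.64, [316, 203, 12, 23], 198)]
scene bolt0 [(0.71, [369, 221, 13, 23], 192), (0.66, [334, 200, 16, 18], 158), (0.65, [285, 195, 75, 68], 2114), (0.6, [338, 225, 10, 14], 173), (0.48, [298, 198, 12, 13], 155)]
scene knob_mark [(0.83, [325, 287, 37, 32], 1126), (0.36, [286, 198, 73, 66], 2074)]
top stand [(0.67, [122, 153, 189, 86], 8647)]
top carrier [(0.87, [182, 177, 115, 50], 2771), (0.67, [214, 253, 90, 24], 1629)]
top coil0 [(0.72, [188, 175, 35, 33], 847), (0.56, [224, 179, 29, 32], 871)]
top tray [(0.86, [364, 207, 86, 86], 5922)]
top block [(0.62, [213, 248, 89, 33], 1534)]
top drift [(0.22, [132, 164, 33, 32], 850)]
top bolt0 [(0.7, [216, 298, 10, 18], 152), (0.53, [184, 174, 114, 52], 2770), (0.52, [258, 295, 9, 11], 127)]
top knob_mark [(0.78, [131, 165, 34, 31], 873), (0.34, [122, 151, 190, 89], 8560)]
```

```bash
cat > m.py <<'E'
from h import *
import pickle
D=pickle.load(open("D.pkl","rb"))
g=lambda n,l,i:D[n,l][i]["pixels"]
# stand
co={"scene":g("scene","coil0",0)|g("scene","coil0",2)|g("scene","knob_mark",0),"top":g("top","coil0",0)|g("top","coil0",1)|g("top","knob_mark",0)}
dil={n:cv2.dilate(m.astype(np.uint8),np.ones((5,5)))>0 for n,m in co.items()}
# carrier/boss parts stick up over bed -> ignore everything of empty spindle
st={"scene":g("scene","stand",1)|g("scene","carrier",0),"top":g("top","stand",0)|g("top","carrier",0)}
p0=[.53,.22,0]
for nn in (("scene","top"),("top",),("scene",)):
    p,c=fit({n:st[n] for n in nn},STAND,p0,ignore=dil); print("stand",nn,p.round(4),round(c,3))
    if len(nn)==2: P=p
tr={"scene":g("scene","tray",0),"top":g("top","tray",0)}
for nn in (("scene","top"),("top",),("scene",)):
    T,c=fit({n:tr[n] for n in nn},TRAY,list(back("top",[[407,250]],0.)[0][:2])+[.05]); print("tray",nn,T.round(4),round(c,3))
bl={"scene":g("scene","block",0),"top":g("top","block",0)}
for nn in (("scene","top"),("top",),("scene",)):
    B,c=fit({n:bl[n] for n in nn},BLOCK,list(back("top",[[262,265]],.07)[0][:2])+[.05]); print("block",nn,B.round(4),round(c,3))
for i,j in ((0,1),(2,0)):
    mk={"scene":g("scene","coil0",i),"top":g("top","coil0",j)}
    for nn in (("scene","top"),("top",),("scene",)):
        q,c=fit({n:mk[n] for n in nn},COIL,list(back("top",[[(238,192),(206,192)][j==0]],.14)[0][:2])+[0],z=.103,yaw=False)
        d=q[:2]-P[:2]; a=P[2]; print("coil",nn,q.round(4),round(c,3),"in stand",(np.array([[np.cos(a),np.sin(a)],[-np.sin(a),np.cos(a)]])@d).round(4))
q,c=fit({"scene":g("scene","drift",0)},DRIFT,list(back("scene",[[323,205]],.134)[0][:2])+[0],z=.07,yaw=False);print("drift",q.round(4),c)
for i in (3,4):
    m=g("scene","bolt0",i);u=np.argwhere(m).mean(0)[::-1]
    q,c=fit({"scene":m},BOLT,list(back("scene",[u],.085)[0][:2])+[0],z=.07,yaw=False);print("bolt",u,q.round(4),c)
E
python3 m.py
python3 - <<'E'
import cv2
a=cv2.imread("pics/top0.png")[150:320,120:320]
cv2.imwrite("pics/c1.png",cv2.resize(a,None,fx=4,fy=3.5 if 0 else 3.5,interpolation=cv2.INTER_CUBIC)[:600,:800])
E
```

```text
stand ('scene', 'top') [ 0.6036  0.139  -0.0815] 0.046
stand ('top',) [ 0.6024  0.1398 -0.0708] 0.034
stand ('scene',) [ 0.6067  0.1392 -0.0783] 0.03
tray ('scene', 'top') [ 0.4921 -0.3032  0.1329] 0.035
tray ('top',) [ 0.4927 -0.3023  0.1367] 0.023
tray ('scene',) [ 0.491  -0.3046  0.1382] 0.04
block ('scene', 'top') [0.4315 0.0946 0.1199] 0.271
block ('top',) [0.4318 0.0945 0.116 ] 0.315
block ('scene',) [0.4309 0.0942 0.1147] 0.223
coil ('scene', 'top') [0.6057 0.151  0.    ] 0.082 in stand [0.0012 0.0121]
coil ('top',) [0.607  0.1511 0.    ] 0.033 in stand [0.0024 0.0123]
coil ('scene',) [0.604  0.1493 0.    ] 0.107 in stand [-0.0004  0.0103]
coil ('scene', 'top') [0.612  0.2392 0.    ] 0.061 in stand [0.0003 0.1006]
coil ('top',) [0.6122 0.2393 0.    ] 0.061 in stand [0.0004 0.1007]
coil ('scene',) [0.6117 0.2395 0.    ] 0.057 in stand [-0.      0.1008]
drift [0.4304 0.093  0.    ] 0.18813131313131312
bolt [343.79768786 232.35260116] [0.4226 0.1685 0.    ] 0.10440751445086706
bolt [303.57419355 202.76129032] [0.4394 0.0191 0.    ] 0.09758064516129032
```

View pics/c1.png

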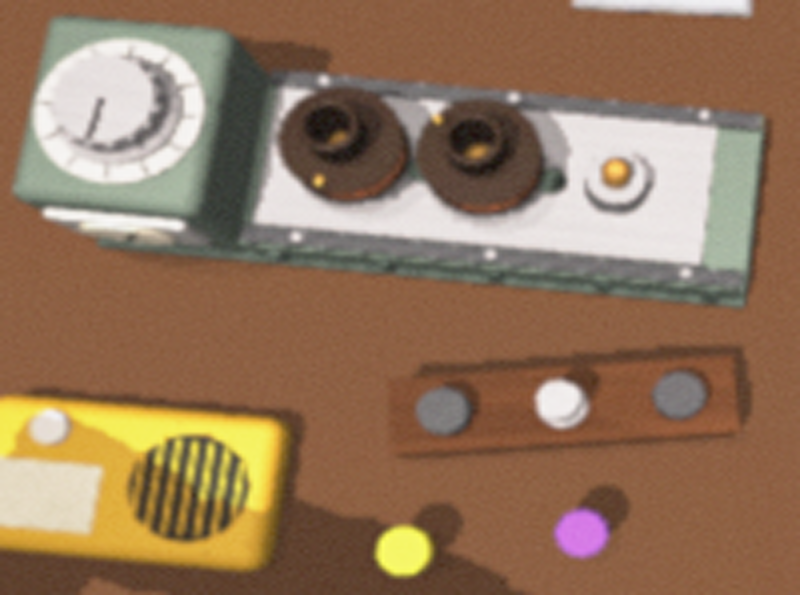

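```bash
cat > go.py <<'E'
import sys
from h import *
x,y,z,hd=map(float,sys.argv[1:5])   # target TCP m, heading of tool y deg
s=get_state(); q=rot(s["orientation"]); t=np.radians(hd)
Y=np.array([np.cos(t),np.sin(t),0]);Z=np.array([0,0,-1.]);T=R.from_matrix(np.c_[np.cross(Y,Z),Y,Z])
d=np.array([x,y,z])-s["tcp_pos"]
print("shift",(q.inv().apply(d)*100).round(2),"turn",np.degrees((q.inv()*T).as_rotvec()).round(1),"t",round(s["clock"],2),"f",np.round(s["wrist_force"],1),"gap",round(s["finger_gap"],4))
E
python3 go.py 0.612 0.239 0.26 175.5
```

```text
shift [-50.12 -15.02  -2.87] turn [   0.     0.  -104.5] t 1.0 f [0.6 0.8 0.1] gap 0.0855
```

Emit:
{"op": "send_rows", "data": {"series": [-50.1, -15, -2.9, 0, 0, -104.5, 1, -50.1, -15, -2.9, 0, 0, -104.5, 1, -50.1, -15, -2.9, 0, 0, -104.5, 1, -50.1, -15, -2.9, 0, 0, -104.5, 1, -50.1, -15, -2.9, 0, 0, -104.5, 1, -50.1, -15, -2.9, 0, 0, -104.5, 1, -50.1, -15, -2.9, 0, 0, -104.5, 1, -50.1, -15, -2.9, 0, 0, -104.5, 1, -50.1, -15, -2.9, 0, 0, -104.5, 1, -50.1, -15, -2.9, 0, 0, -104.5, 1], "newtons": 50}}

```text
clock: 1.83
tcp_pos: [0.503, 0.3174, 0.2531]
orientation: [0.0, -0.407, 0.913, 0.0]
wrist_force: [0.6, 0.8, -0.3]
finger_gap: 0.0855
```

```bash
python3 go.py 0.612 0.239 0.26 175.5
```

```text
shift [ -1.45 -13.35  -0.69] turn [ -0.    0.  -37.5] t 1.83 f [ 0.6  0.8 -0.3] gap 0.0855
```

Emit:
{"op": "send_rows", "data": {"series": [-1.5, -13.3, -0.7, 0, 0, -37.5, 1, -1.5, -13.3, -0.7, 0, 0, -37.5, 1, -1.5, -13.3, -0.7, 0, 0, -37.5, 1, -1.5, -13.3, -0.7, 0, 0, -37.5, 1, -1.5, -13.3, -0.7, 0, 0, -37.5, 1, -1.5, -13.3, -0.7, 0, 0, -37.5, 1, -1.5, -13.3, -0.7, 0, 0, -37.5, 1, -1.5, -13.3, -0.7, 0, 0, -37.5, 1]}}

```text
clock: 2.5
tcp_pos: [0.6102, 0.2402, 0.2596]
orientation: [-0.0, -0.676, 0.737, 0.0]
wrist_force: [-0.3, -0.1, 0.4]
finger_gap: 0.0853
```

```bash
python3 go.py 0.612 0.239 0.152 175.5
```

```text
shift [ 0.1  -0.19 10.76] turn [ 0.  -0.  -0.4] t 2.5 f [-0.3 -0.1  0.4] gap 0.0853
```

Emit:
{"op": "send_rows", "data": {"series": [0.1, -0.1, 3, 0, 0, 0, 1, 0.1, -0.1, 6, 0, 0, 0, 1, 0.1, -0.1, 9, 0, 0, 0, 1, 0.1, -0.1, 10.8, 0, 0, 0, 1, 0.1, -0.1, 10.8, 0, 0, 0, 1, 0.1, -0.1, 10.8, 0, 0, 0, 0, 0.1, -0.1, 10.8, 0, 0, 0, 0, 0.1, -0.1, 10.8, 0, 0, 0, 0, 0.1, -0.1, 10.8, 0, 0, 0, 0, 0.1, -0.1, 10.8, 0, 0, 0, 0]}}

```text
clock: 3.33
tcp_pos: [0.612, 0.2397, 0.1542]
orientation: [0.002, -0.677, 0.736, -0.001]
wrist_force: [-1.7, 0.7, 6.2]
finger_gap: 0.0369
```

```bash
python3 go.py 0.612 0.239 0.152 175.5
```

```text
shift [ 0.07 -0.    0.22] turn [-0.2  0.1 -0.3] t 3.33 f [-1.7  0.7  6.2] gap 0.0369
```

Emit:
{"op": "send_rows", "data": {"series": [0, 0, 0, 0, 0, 0, 0, 0, 0, -2, 0, 0, 0, 0, 0, 0, -4, 0, 0, 0, 0, 0, 0, -6, 0, 0, 0, 0, 0, 0, -9, 0, 0, 0, 0, 0, 0, -12, 0, 0, 0, 0, 0, 0, -12, 0, 0, 0, 0, 0, 0, -12, 0, 0, 0, 0]}}

```text
clock: 4.0
tcp_pos: [0.6123, 0.2395, 0.274]
orientation: [0.002, -0.677, 0.736, -0.001]
wrist_force: [-0.1, 0.4, -4.5]
finger_gap: 0.0368
```

```bash
cat > tray.py <<'E'
from h import *
M={}
for n in("scene","top"):
    read_camera(n); r=[d for d in silhouettes(n,"tray") if 2500<d["pixels"].sum()<7000]
    if r: M[n]=r[0]["pixels"]
p0=list(back("top",[np.argwhere(M["top"]).mean(0)[::-1]],.005)[0][:2])+[.13] if "top" in M else [.492,-.303,.135]
T,c=fit(M,TRAY,p0); print("tray",T.round(4),round(c,3),list(M))
for s in(.048,-.048): print("spot",s,(T[:2]+s*np.array([-np.sin(T[2]),np.cos(T[2])])).round(4))
E
python3 tray.py; python3 go.py 0.486 -0.2555 0.27 175.5
cat >> h.py <<'E'
def snap(n,f,c=None,k=1):
    a=read_camera(n)
    if c: a=a[c[1]:c[3],c[0]:c[2]]
    cv2.imwrite("pics/"+f,cv2.resize(a,None,fx=k,fy=k,interpolation=cv2.INTER_CUBIC))
E
```

```text
tray [ 0.4911 -0.3016  0.1298] 0.031 ['scene', 'top']
spot 0.048 [ 0.4849 -0.254 ]
spot -0.048 [ 0.4973 -0.3492]
shift [5.032e+01 8.230e+00 5.000e-02] turn [ 0.2 -0.1 -0.3] t 4.2 f [-0.1 -0.3 -3.2] gap 0.0369
```

```bash
python3 go.py 0.4973 -0.349 0.27 175.5
```

```text
shift [5.954e+01 6.320e+00 5.000e-02] turn [ 0.2 -0.1 -0.3] t 4.2 f [-0.1 -0.3 -3.2] gap 0.0369
```

Emit:
{"op": "send_rows", "data": {"series": [2, 0.2, 0, 0, 0, 0, 0, 5, 0.5, 0, 0, 0, 0, 0, 9, 1, 0, 0, 0, 0, 0, 13, 1.4, 0, 0, 0, 0, 0, 17, 1.8, 0, 0, 0, 0, 0, 21, 2.2, 0, 0, 0, 0, 0, 25, 2.6, 0, 0, 0, 0, 0, 29, 3.1, 0, 0, 0, 0, 0, 33, 3.5, 0, 0, 0, 0, 0, 37, 3.9, 0, 0, 0, 0, 0]}}

```text
clock: 5.03
tcp_pos: [0.5397, -0.1276, 0.2703]
orientation: [-0.0, -0.677, 0.736, 0.001]
wrist_force: [0.8, 0.1, -3.0]
finger_gap: 0.0366
```

Emit:
{"op": "send_rows", "data": {"series": [4, 0.4, 0, 0, 0, 0, 0, 8, 0.9, 0, 0, 0, 0, 0, 12, 1.3, 0, 0, 0, 0, 0, 16, 1.7, 0, 0, 0, 0, 0, 19, 2, 0, 0, 0, 0, 0, 21, 2.3, 0, 0, 0, 0, 0, 22.5, 2.4, 0, 0, 0, 0, 0, 22.5, 2.4, 0, 0, 0, 0, 0, 22.5, 2.4, 0, 0, 0, 0, 0]}}

```text
clock: 5.78
tcp_pos: [0.4979, -0.3484, 0.2704]
orientation: [0.0, -0.676, 0.737, 0.001]
wrist_force: [0.2, 0.0, -3.1]
finger_gap: 0.0369
```

```bash
python3 tray.py; python3 go.py 0.4973 -0.349 0.054 175.5
```

```text
tray [ 0.4909 -0.3022  0.1409] 0.047 ['scene', 'top']
spot 0.048 [ 0.4841 -0.2547]
spot -0.048 [ 0.4976 -0.3497]
shift [ 0.23  0.13 21.77] turn [ 0.   0.  -0.2] t 5.98 f [ 0.2 -0.5 -2.3] gap 0.0368
```

Emit:
{"op": "send_rows", "data": {"series": [0.1, 0.1, 4, 0, 0, 0, 0, 0.1, 0.1, 8, 0, 0, 0, 0, 0.1, 0.1, 12, 0, 0, 0, 0, 0.1, 0.1, 16, 0, 0, 0, 0, 0.1, 0.1, 19, 0, 0, 0, 0, 0.1, 0.1, 20.5, 0, 0, 0, 0, 0.1, 0.1, 21.3, 0, 0, 0, 0, 0.1, 0.1, 21.6, 0, 0, 0, 0, 0.1, 0.1, 21.7, 0, 0, 0, 0, 0.1, 0.1, 21.7, 0, 0, 0, 0]}}

```text
clock: 6.82
tcp_pos: [0.4986, -0.3498, 0.0562]
orientation: [0.0, -0.677, 0.736, -0.001]
wrist_force: [0.6, 0.8, -3.4]
finger_gap: 0.0367
```

```bash
python3 go.py 0.4973 -0.349 0.054 175.5
```

```text
shift [-0.07  0.13  0.22] turn [-0.1 -0.1 -0.3] t 6.82 f [ 0.6  0.8 -3.4] gap 0.0367
```

Not yet touching (force still −3). Lower a bit more, then release.

Emit:
{"op": "send_rows", "data": {"series": [0, 0, 0.15, 0, 0, 0, 0, 0, 0, 0.25, 0, 0, 0, 0, 0, 0, 0.3, 0, 0, 0, 0, 0, 0, 0.3, 0, 0, 0, 0]}}

```text
clock: 7.15
tcp_pos: [0.4985, -0.3504, 0.0544]
orientation: [0.0, -0.677, 0.736, -0.002]
wrist_force: [-2.1, 0.3, 5.7]
finger_gap: 0.0367
```

Touching. Open, rise, then go to the second coil.

Emit:
{"op": "send_rows", "data": {"series": [0, 0, 0, 0, 0, 0, 0.5, 0, 0, 0, 0, 0, 0, 1, 0, 0, 0, 0, 0, 0, 1, 0, 0, 0, 0, 0, 0, 1, 0, 0, -3, 0, 0, 0, 1, 0, 0, -7, 0, 0, 0, 1, 0, 0, -11, 0, 0, 0, 1, 0, 0, -15, 0, 0, 0, 1, 0, 0, -19, 0, 0, 0, 1, 0, 0, -21, 0, 0, 0, 1]}}

```text
clock: 7.98
tcp_pos: [0.4984, -0.3502, 0.2675]
orientation: [0.0, -0.677, 0.736, -0.003]
wrist_force: [0.3, -0.7, 0.4]
finger_gap: 0.0852
```

```bash
python3 -c "
from h import *
snap('top','t2.png',(330,100,530,320),2.5)"
python3 go.py 0.605 0.1505 0.262 175.5
```

```text
shift [-50.87  -6.32   0.52] turn [-0.5 -0.4 -0.3] t 8.03 f [1.4 0.1 2.8] gap 0.0859
```

View pics/t2.png

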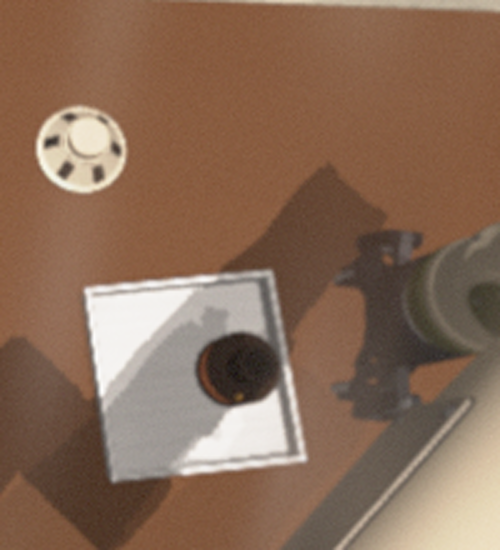

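Emit:
{"op": "send_rows", "data": {"series": [-4, -0.5, 0, 0, 0, 0, 1, -8, -1, 0, 0, 0, 0, 1, -12, -1.5, 0, 0, 0, 0, 1, -16, -2, 0, 0, 0, 0, 1, -20, -2.5, 0, 0, 0, 0, 1, -24, -3, 0, 0, 0, 0, 1, -28, -3.5, 0, 0, 0, 0, 1, -32, -4, 0, 0, 0, 0, 1, -36, -4.5, 0, 0, 0, 0, 1, -40, -5, 0, 0, 0, 0, 1]}}

```text
clock: 8.87
tcp_pos: [0.5807, 0.0471, 0.2615]
orientation: [-0.0, -0.677, 0.736, 0.0]
wrist_force: [1.0, -1.1, -0.1]
finger_gap: 0.0856
```

Emit:
{"op": "send_rows", "data": {"series": [-4, -0.5, 0.2, 0, 0, 0, 1, -8, -1, 0.5, 0, 0, 0, 1, -10.9, -1.3, 0.5, 0, 0, 0, 1, -10.9, -1.3, 0.5, 0, 0, 0, 1, -10.9, -1.3, 0.5, 0, 0, 0, 1]}}

```text
clock: 9.28
tcp_pos: [0.6025, 0.1544, 0.2558]
orientation: [-0.001, -0.678, 0.735, 0.0]
wrist_force: [-0.5, -1.3, -0.3]
finger_gap: 0.0854
```

```bash
python3 go.py 0.605 0.1505 0.153 175.5
```

```text
shift [ 0.36 -0.29 10.28] turn [ 0.1 -0.  -0.1] t 9.28 f [-0.5 -1.3 -0.3] gap 0.0854
```

Emit:
{"op": "send_rows", "data": {"series": [0.3, -0.3, 3, 0, 0, 0, 1, 0.3, -0.3, 6, 0, 0, 0, 1, 0.3, -0.3, 9, 0, 0, 0, 1, 0.3, -0.3, 10.2, 0, 0, 0, 1, 0.3, -0.3, 10.2, 0, 0, 0, 1, 0.3, -0.3, 10.2, 0, 0, 0, 0, 0.3, -0.3, 10.2, 0, 0, 0, 0, 0.3, -0.3, 10.2, 0, 0, 0, 0, 0.3, -0.3, 10.2, 0, 0, 0, 0, 0.3, -0.3, 10.2, 0, 0, 0, 0]}}

```text
clock: 10.12
tcp_pos: [0.6064, 0.1493, 0.1568]
orientation: [0.001, -0.677, 0.736, -0.001]
wrist_force: [-1.5, -0.8, 5.3]
finger_gap: 0.0368
```

Emit:
{"op": "send_rows", "data": {"series": [0, 0, 0, 0, 0, 0, 0, 0, 0, -2, 0, 0, 0, 0, 0, 0, -4, 0, 0, 0, 0, 0, 0, -6, 0, 0, 0, 0, 0, 0, -9, 0, 0, 0, 0, 0, 0, -12, 0, 0, 0, 0, 0, 0, -12, 0, 0, 0, 0, 0, 0, -12, 0, 0, 0, 0]}}

```text
clock: 10.78
tcp_pos: [0.6068, 0.1496, 0.277]
orientation: [0.002, -0.677, 0.736, -0.001]
wrist_force: [0.1, 0.0, -2.7]
finger_gap: 0.0367
```

```bash
python3 tray.py; python3 go.py 0.484 -0.2545 0.27 175.5
```

```text
tray [ 0.4916 -0.3019  0.1364] 0.23 ['scene', 'top']
spot 0.048 [ 0.4851 -0.2543]
spot -0.048 [ 0.4982 -0.3494]
shift [41.25  8.64  0.34] turn [ 0.2 -0.  -0.3] t 10.98 f [-0.2 -0.4 -1.5] gap 0.0365
```

Emit:
{"op": "send_rows", "data": {"series": [2, 0.4, 0, 0, 0, 0, 0, 5, 1, 0, 0, 0, 0, 0, 9, 1.9, 0, 0, 0, 0, 0, 13, 2.7, 0, 0, 0, 0, 0, 17, 3.6, 0, 0, 0, 0, 0, 21, 4.4, 0, 0, 0, 0, 0, 25, 5.2, 0, 0, 0, 0, 0, 29, 6, 0, 0, 0, 0, 0, 33, 6.9, 0, 0, 0, 0, 0, 36, 7.5, 0, 0, 0, 0, 0]}}

```text
clock: 11.82
tcp_pos: [0.4987, -0.2054, 0.2733]
orientation: [-0.001, -0.676, 0.737, 0.001]
wrist_force: [0.1, 0.9, -2.4]
finger_gap: 0.0369
```

Emit:
{"op": "send_rows", "data": {"series": [3, 0.6, 0, 0, 0, 0, 0, 5.2, 1.1, 0, 0, 0, 0, 0, 5.2, 1.1, 0, 0, 0, 0, 0, 5.2, 1.1, 0, 0, 0, 0, 0, 5.2, 1.1, 0, 0, 0, 0, 0]}}

```text
clock: 12.23
tcp_pos: [0.4848, -0.2534, 0.2737]
orientation: [0.0, -0.677, 0.736, 0.001]
wrist_force: [1.1, 0.1, -2.2]
finger_gap: 0.0363
```

```bash
python3 tray.py; python3 go.py 0.4845 -0.2545 0.0565 175.5
```

```text
tray [ 0.4904 -0.3001  0.1322] 0.444 ['scene', 'top']
spot 0.048 [ 0.4841 -0.2525]
spot -0.048 [ 0.4967 -0.3477]
shift [ 0.19  0.09 21.81] turn [ 0.   0.  -0.2] t 12.43 f [ 0.3 -0.4 -2.4] gap 0.0366
```

Emit:
{"op": "send_rows", "data": {"series": [0.1, 0.1, 4, 0, 0, 0, 0, 0.1, 0.1, 8, 0, 0, 0, 0, 0.1, 0.1, 12, 0, 0, 0, 0, 0.1, 0.1, 16, 0, 0, 0, 0, 0.1, 0.1, 19, 0, 0, 0, 0, 0.1, 0.1, 20.5, 0, 0, 0, 0, 0.1, 0.1, 21.3, 0, 0, 0, 0, 0.1, 0.1, 21.6, 0, 0, 0, 0, 0.1, 0.1, 21.8, 0, 0, 0, 0, 0.1, 0.1, 21.9, 0, 0, 0, 0]}}

```text
clock: 13.27
tcp_pos: [0.485, -0.2549, 0.0574]
orientation: [0.0, -0.677, 0.736, -0.001]
wrist_force: [-4.6, 2.3, 9.3]
finger_gap: 0.0369
```

Emit:
{"op": "send_rows", "data": {"series": [0, 0, 0.05, 0, 0, 0, 0, 0, 0, 0.1, 0, 0, 0, 0, 0, 0, 0.1, 0, 0, 0, 0]}}

```text
clock: 13.52
tcp_pos: [0.4849, -0.255, 0.0574]
orientation: [0.0, -0.677, 0.736, -0.001]
wrist_force: [-5.3, 3.0, 8.4]
finger_gap: 0.0369
```

Emit:
{"op": "send_rows", "data": {"series": [0, 0, 0, 0, 0, 0, 0.5, 0, 0, 0, 0, 0, 0, 1, 0, 0, 0, 0, 0, 0, 1, 0, 0, 0, 0, 0, 0, 1, 0, 0, -3, 0, 0, 0, 1, 0, 0, -7, 0, 0, 0, 1, 0, 0, -11, 0, 0, 0, 1, 0, 0, -15, 0, 0, 0, 1, 0, 0, -19, 0, 0, 0, 1, 0, 0, -21, 0, 0, 0, 1]}}

```text
clock: 14.35
tcp_pos: [0.4857, -0.2559, 0.2704]
orientation: [0.001, -0.677, 0.736, -0.004]
wrist_force: [0.7, 0.3, 0.8]
finger_gap: 0.0857
```

```bash
python3 - <<'E'
from h import *
snap('top','t3.png',(120,140,480,320),2.2)
snap('scene','s3.png',(160,120,400,380),2.3)
E
python3 go.py 0.4306 0.0935 0.22 186.6
```

```text
shift [-34.43   8.54   4.75] turn [ -0.4  -0.3 -11.4] t 14.45 f [ 0.8 -0.6 -0. ] gap 0.0856
```

View pics/t3.png

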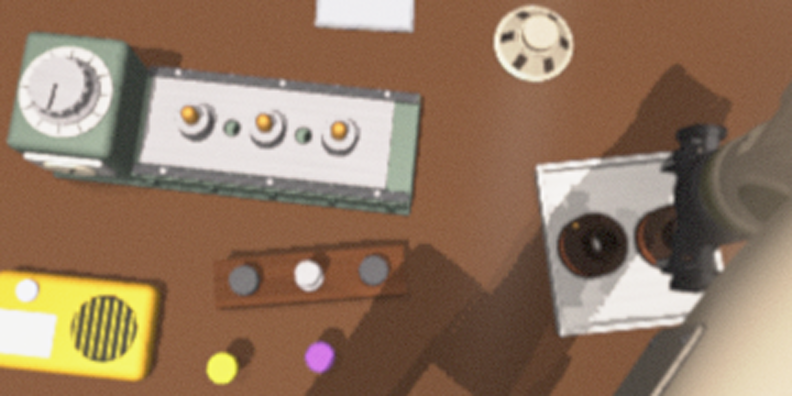

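View pics/s3.png

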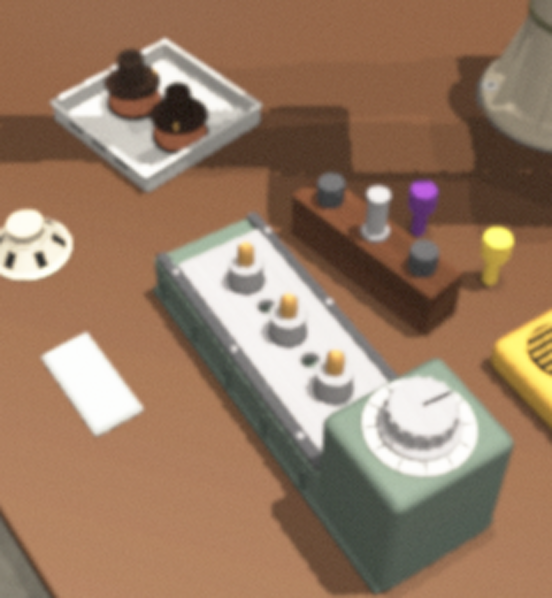

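Run:
```python
from h import *
P=np.array([.6036,.139]);a=-.077
Rm=np.array([[np.cos(a),np.sin(a)],[-np.sin(a),np.cos(a)]])
def rep(t,n,uv,z):
    X=back(n,[uv],z)[0]; print(t,n,np.round(uv,1),X[:2].round(4),"stand",(Rm@(X[:2]-P)).round(4))
G={"top":dict(h=[(225.5,197.7),(257.7,201.4)],s=[(206.4,191.5),(239.5,194.6),(274,198.5)]),
"scene":dict(h=[(294.8,276),(275.2,253)],s=[(305.7,275),(285.8,249.5),(266.5,227)])}
for n in("top","scene"):
    im=np.mean([read_camera(n).astype(float) for _ in range(3)],0).astype(np.float32)
    hsv=cv2.cvtColor(im.clip(0,255).astype(np.uint8),cv2.COLOR_BGR2HSV)
    for g in G[n]["h"]:
        x,y=int(g[0]),int(g[1]); w=6; c=im[y-w:y+w+1,x-w:x+w+1]
        d=(c[:,:,1]-c[:,:,2])  # green over red
        m=np.zeros(d.shape,np.uint8); m[d>max(6,.45*d.max())]=1
        k,l,st,ce=cv2.connectedComponentsWithStats(m)
        i=1+np.argmax(st[1:,4]); rep(f"hole A={st[i,4]} box={st[i,:4]}",n,ce[i]+[x-w,y-w],.07)
    for g in G[n]["s"]:
        x,y=int(g[0]),int(g[1]); w=7
        m=((hsv[y-w:y+w+1,x-w:x+w+1,0]<28)&(hsv[y-w:y+w+1,x-w:x+w+1,1]>90)).astype(np.uint8)
        k,l,st,ce=cv2.connectedComponentsWithStats(m); i=1+np.argmax(st[1:,4])
        rep(f"spin A={st[i,4]}",n,ce[i]+[x-w,y-w],.122)
    r=[d for d in silhouettes(n,"stand")]; print([(round(d['p'],2),int(d['pixels'].sum())) for d in r])
    big=max(r,key=lambda d:d['pixels'].sum())['pixels']
    for l in("carrier","knob_mark"):
        q=silhouettes(n,l); 
    np.save(f"st_{n}.npy",big)
    cv2.imwrite(f"pics/hz_{n}.png",cv2.resize(im[180:290,180:330] if n=="scene" else im[150:260,170:320],None,fx=5,fy=5,interpolation=cv2.INTER_CUBIC))
```

```text
hole A=23 box=[4 4 5 6] top [224.7 197.7] [0.6097 0.1975] stand [0.0016 0.0588]
hole A=23 box=[4 4 5 6] top [256.8 201.2] [0.6031 0.111 ] stand [ 0.0017 -0.028 ]
spin A=46 top [205.8 191.7] [0.612  0.2396] stand [0.0007 0.1009]
spin A=43 top [239.7 195.4] [0.6052 0.1521] stand [0.0006 0.0132]
spin A=39 top [273.6 199. ] [0.5987 0.065 ] stand [ 0.0008 -0.0741]
[(0.92, 10448), (0.25, 1629)]
hole A=10 box=[5 6 4 4] scene [294.6 277.5] [0.61   0.1998] stand [0.0017 0.0611]
hole A=1 box=[6 7 1 1] scene [275. 254.] [0.6048 0.1111] stand [ 0.0034 -0.0277]
spin A=59 scene [305.2 277.4] [0.6151 0.2438] stand [0.0034 0.1054]
spin A=54 scene [285.  252.4] [0.6077 0.1561] stand [0.0028 0.0174]
spin A=51 scene [266.5 230.1] [0.6014 0.0696] stand [ 0.0031 -0.0693]
[(0.87, 11925)][ WARN:0@23.191] global loadsave.cpp:1063 imwrite_ Unsupported depth image for selected encoder is fallbacked to CV_8U.
```

View pics/hz_top.png

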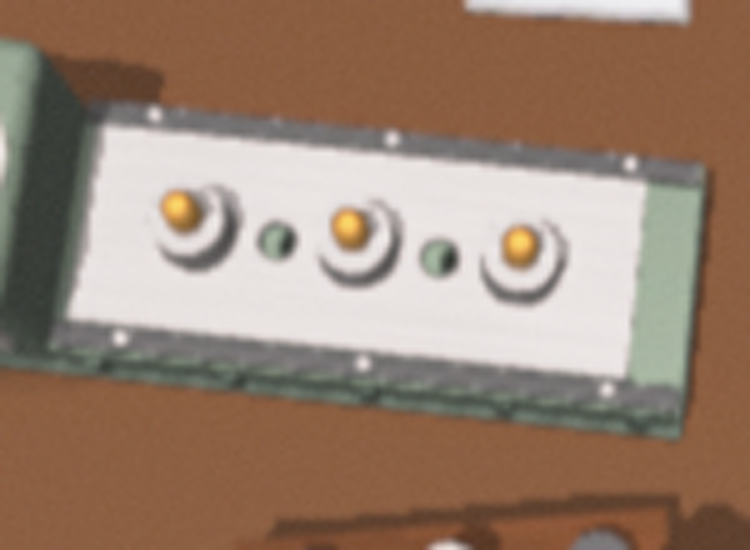

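Run:
```python
from h import *
from scipy.ndimage import map_coordinates
a=-.077; ey=np.array([-np.sin(a),np.cos(a)]); ex=np.array([np.cos(a),np.sin(a)])
im=np.mean([read_camera("top").astype(float) for _ in range(4)],0)
for name,uv in(("L",(225.0,197.9)),("R",(257.7,201.3))):
    c=back("top",[uv],.07)[0][:2]; print(name,c.round(4))
    for ax,nm in((ey,"y"),(ex,"x")):
        s=np.arange(-18,18.1,1.5)/1000; acc=0
        for o in(-.002,0,.002):
            X=c+s[:,None]*ax+o*(ex if nm=="y" else ey); uvp=proj("top",np.c_[X,0*s+.07])
            acc=acc+np.array([map_coordinates(im[:,:,k],[uvp[:,1],uvp[:,0]],order=1) for k in range(3)])
        print(nm,"mm",*(s*1000).round(1)); print(" G",*(acc[1]/3).round().astype(int)); print(" R",*(acc[2]/3).round().astype(int))
for n in("top","scene"):
    m=np.load(f"st_{n}.npy")
    print("stand",n,[np.round(v,4) for v in fit({n:m},STAND+[box(-.054,.054,-.15,.15,.06,.07),box(-.07,-.054,-.17,.17,.06,.072),box(.054,.07,-.17,.17,.06,.072)]+[cyl(.04,.165,.04,.197)+[0,.23,0]],[.6036,.14,-.078])])
```

```text
L [0.6093 0.1968]
y mm -18.0 -16.5 -15.0 -13.5 -12.0 -10.5 -9.0 -7.5 -6.0 -4.5 -3.0 -1.5 0.0 1.5 3.0 4.5 6.0 7.5 9.0 10.5 12.0 13.5 15.0 16.5 18.0
 G 228 229 227 223 200 169 126 93 74 81 101 129 156 169 177 170 159 141 146 167 194 221 226 229 224
 R 234 235 233 229 207 176 129 92 70 74 92 118 143 155 162 156 147 135 146 173 202 227 232 234 231
x mm -18.0 -16.5 -15.0 -13.5 -12.0 -10.5 -9.0 -7.5 -6.0 -4.5 -3.0 -1.5 0.0 1.5 3.0 4.5 6.0 7.5 9.0 10.5 12.0 13.5 15.0 16.5 18.0
 G 227 227 226 220 208 192 174 164 155 150 145 146 148 153 157 157 154 147 154 168 190 212 220 226 227
 R 233 233 232 227 214 195 172 156 143 138 133 134 136 140 143 144 142 139 151 172 196 219 227 232 233
R [0.603  0.1085]
y mm -18.0 -16.5 -15.0 -13.5 -12.0 -10.5 -9.0 -7.5 -6.0 -4.5 -3.0 -1.5 0.0 1.5 3.0 4.5 6.0 7.5 9.0 10.5 12.0 13.5 15.0 16.5 18.0
 G 224 227 227 223 215 180 137 101 71 71 81 105 132 161 174 181 176 168 161 165 193 213 224 227 227
 R 230 233 233 230 224 188 142 101 67 66 73 95 120 147 158 164 160 154 154 166 200 221 231 233 233
x mm -18.0 -16.5 -15.0 -13.5 -12.0 -10.5 -9.0 -7.5 -6.0 -4.5 -3.0 -1.5 0.0 1.5 3.0 4.5 6.0 7.5 9.0 10.5 12.0 13.5 15.0 16.5 18.0
 G 227 227 225 221 205 183 165 146 139 132 129 128 131 136 144 149 154 156 158 177 198 213 225 227 228
 R 233 233 231 227 211 187 163 139 129 120 118 116 119 124 130 136 141 148 155 180 207 221 232 233 234
stand top [array([ 0.601,  0.14 , -0.074]), np.float64(0.0234)]
stand scene [array([ 0.6072,  0.1401, -0.0779]), np.float64(0.0342)]
```

Emit:
{"op": "send_rows", "data": {"series": [-4, 1, 0.5, 0, 0, -1, 1, -8, 2, 1, 0, 0, -3, 1, -12, 3, 1.5, 0, 0, -4, 1, -16, 4, 2, 0, 0, -5, 1, -20, 5, 2.5, 0, 0, -6, 1, -24, 6, 3, 0, 0, -8, 1, -28, 7, 3.5, 0, 0, -9, 1, -32, 8, 4, 0, 0, -10, 1, -34.4, 8.5, 4.7, 0, 0, -11.2, 1, -34.4, 8.5, 4.7, 0, 0, -11.2, 1]}}

```text
clock: 16.08
tcp_pos: [0.4265, 0.0989, 0.217]
orientation: [-0.0, 0.748, -0.664, -0.001]
wrist_force: [-0.6, -0.0, 0.4]
finger_gap: 0.0851
```

Emit:
{"op": "send_rows", "data": {"series": [0, 0, 0, 0, 0, 0, 1, 0, 0, 0, 0, 0, 0, 1, 0, 0, 0, 0, 0, 0, 1]}}

```text
clock: 16.33
tcp_pos: [0.4289, 0.0943, 0.2181]
orientation: [-0.0, 0.745, -0.667, 0.0]
wrist_force: [-0.4, 0.7, -0.3]
finger_gap: 0.0855
```

```bash
python3 go.py 0.4306 0.0935 0.089 186.6
```

```text
shift [ 0.09 -0.15 12.91] turn [-0.  -0.  -0.3] t 16.33 f [-0.4  0.7 -0.3] gap 0.0855
```

Emit:
{"op": "send_rows", "data": {"series": [0.1, -0.1, 3, 0, 0, 0, 1, 0.1, -0.1, 6, 0, 0, 0, 1, 0.1, -0.1, 9, 0, 0, 0, 1, 0.1, -0.1, 11, 0, 0, 0, 1, 0.1, -0.1, 12.5, 0, 0, 0, 1, 0.1, -0.1, 12.9, 0, 0, 0, 1, 0.1, -0.1, 12.9, 0, 0, 0, 0, 0.1, -0.1, 12.9, 0, 0, 0, 0, 0.1, -0.1, 12.9, 0, 0, 0, 0, 0.1, -0.1, 12.9, 0, 0, 0, 0], "newtons": 80}}

```text
clock: 17.17
tcp_pos: [0.4307, 0.094, 0.09]
orientation: [-0.001, 0.745, -0.667, 0.001]
wrist_force: [0.3, 0.3, 0.5]
finger_gap: 0.0385
```

Emit:
{"op": "send_rows", "data": {"series": [0.1, -0.1, 0, 0, 0, 0, 0, 0.1, -0.1, 0, 0, 0, 0, 0, 0.1, -0.1, 0, 0, 0, 0, 0, 0.1, -0.1, 0, 0, 0, 0, 0]}}

```text
clock: 17.5
tcp_pos: [0.4313, 0.0932, 0.0899]
orientation: [-0.001, 0.745, -0.667, 0.001]
wrist_force: [-1.9, -1.5, 6.3]
finger_gap: 0.0222
```

```bash
python3 go.py 0.4306 0.0935 0.089 186.6
```

```text
shift [-0.03  0.07  0.09] turn [-0.1 -0.  -0.2] t 17.5 f [-1.9 -1.5  6.3] gap 0.0222
```

Emit:
{"op": "send_rows", "data": {"series": [0, 0, -1.5, 0, 0, 0, 0, 0, 0, -4, 0, 0, 0, 0, 0, 0, -8, 0, 0, 0, 0, 0, 0, -12, 0, 0, 0, 0, 0, 0, -16, 0, 0, 0, 0, 0, 0, -16, 0, 0, 0, 0, 0, 0, -16, 0, 0, 0, 0]}}

```text
clock: 18.08
tcp_pos: [0.4321, 0.0934, 0.2509]
orientation: [-0.002, 0.745, -0.667, 0.002]
wrist_force: [-0.8, 0.6, -5.1]
finger_gap: 0.0224
```

```bash
python3 go.py 0.6025 0.1037 0.25 175.6
```

```text
shift [  0.88 -17.04   0.18] turn [-0.3  0.  10.8] t 18.08 f [-0.8  0.6 -5.1] gap 0.0224
```

Emit:
{"op": "send_rows", "data": {"series": [0.2, -3, 0, 0, 0, 2, 0, 0.4, -7, 0, 0, 0, 5, 0, 0.6, -11, 0, 0, 0, 8, 0, 0.8, -14, 0.1, 0, 0, 10, 0, 0.9, -16, 0.1, 0, 0, 10.8, 0, 0.9, -17, 0.2, 0, 0, 10.8, 0, 0.9, -17, 0.2, 0, 0, 10.8, 0, 0.9, -17, 0.2, 0, 0, 10.8, 0, 0.9, -17, 0.2, 0, 0, 10.8, 0]}}

```text
clock: 18.83
tcp_pos: [0.599, 0.1033, 0.2451]
orientation: [-0.001, -0.679, 0.734, 0.001]
wrist_force: [-0.4, 0.1, -4.3]
finger_gap: 0.022
```

```bash
python3 go.py 0.6025 0.1037 0.2 175.6
python3 - <<'E'
from h import *
for n in("top","scene"):
    a=read_camera(n); cv2.imwrite(f"/tmp/{n}.png",a)
    s=get_state()
    t=s["tcp_pos"]; u=proj(n,[t-[0,0,.081+0.0],t,[.6025,.1037,.07]]); print(n,u.round(1))
t=cv2.imread("/tmp/top.png")[150:260,190:310];s=cv2.imread("/tmp/scene.png")[150:260,230:350]
cv2.imwrite("pics/hov.png",cv2.resize(np.hstack([t,s]),None,fx=3.3,fy=3.3,interpolation=cv2.INTER_CUBIC))
E
```

```text
shift [-0.07 -0.37  4.51] turn [ 0.2 -0.   0. ] t 18.83 f [-0.4  0.1 -4.3] gap 0.022
top [[257.8 194.4]
 [256.  185.8]
 [259.5 201.5]]
scene [[275.  225.9]
 [275.  202.1]
 [274.  251.8]]
```

View pics/hov.png

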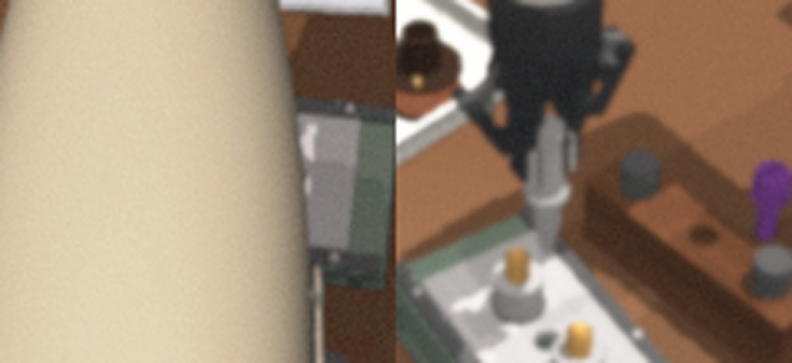

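Run:
```python
from h import *
a=cv2.imread("pics/hz_scene.png"); b=a[220:420,400:640]; b=a[250:530,380:660]
a2=cv2.imread("/tmp/scene.png")
c=cv2.resize(a2[215:265,255:305],None,fx=8,fy=8,interpolation=cv2.INTER_CUBIC)
# hz crop origin (180,180) 5x ; make same window
d=cv2.resize(a[(235-180)*5:(285-180)*5,(260-180)*5:(310-180)*5],(400,400),interpolation=cv2.INTER_CUBIC)
cv2.imwrite("pics/hs.png",np.hstack([d,c]))
```

```text
(no output)
```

View pics/hs.png

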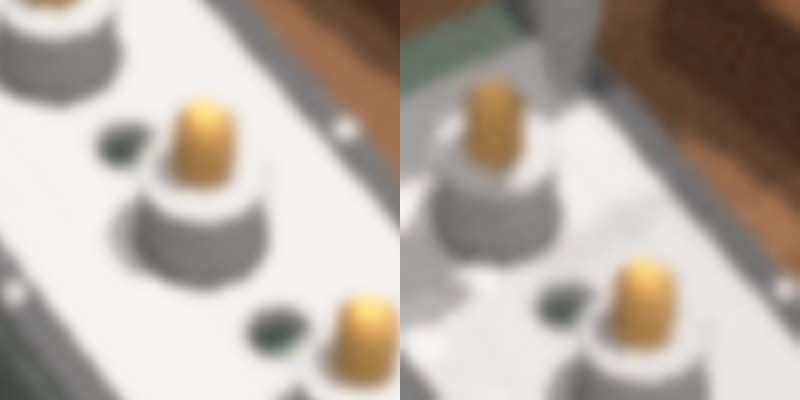

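Run:
```python
from h import *
print("L,R plate",back("scene",[(294.25,275.9),(275.4,252.6)],.07)[:,:2].round(4))
s=get_state();z=s["tcp_pos"][2]-.0199-.062
print("tip seen",back("scene",[(274.8,226.0)],z+.002).round(4),"tcp",s["tcp_pos"].round(4))
```

```text
L,R plate [[0.6077 0.1954]
 [0.6012 0.108 ]]
tip seen [[0.6004 0.104  0.1665]] tcp [0.5993 0.1033 0.2464]
```

```bash
python3 go.py 0.6015 0.103 0.165 175.6
```

```text
shift [ 0.01 -0.24  8.14] turn [ 0.1 -0.   0. ] t 18.93 f [ 0.9 -0.1 -3.3] gap 0.0224
```

Emit:
{"op": "send_rows", "data": {"series": [0, -0.2, 2, 0, 0, 0, 0, 0, -0.2, 4, 0, 0, 0, 0, 0, -0.2, 6, 0, 0, 0, 0, 0, -0.2, 7.5, 0, 0, 0, 0, 0, -0.2, 8, 0, 0, 0, 0, 0, -0.2, 8, 0, 0, 0, 0, 0, -0.2, 8, 0, 0, 0, 0]}}

```text
clock: 19.52
tcp_pos: [0.6024, 0.1031, 0.1676]
orientation: [0.0, -0.679, 0.734, -0.0]
wrist_force: [0.5, -0.2, -3.1]
finger_gap: 0.0223
```

```bash
python3 go.py 0.6015 0.103 0.160 175.6
python3 - <<'E'
from h import *
a=read_camera("scene")
cv2.imwrite("pics/hs2.png",cv2.resize(a[215:275,240:310],None,fx=10,fy=10,interpolation=cv2.INTER_CUBIC))
E
```

```text
shift [0.02 0.09 0.76] turn [-0.  0. -0.] t 19.52 f [ 0.5 -0.2 -3.1] gap 0.0223
```

View pics/hs2.png

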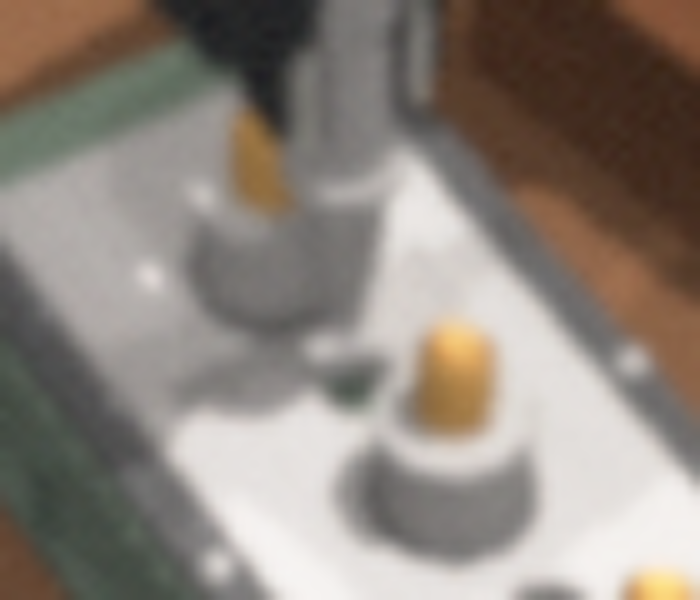

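Emit:
{"op": "send_rows", "data": {"series": [0, 0.05, 0.5, 0, 0, 0, 0, 0, 0.05, 1, 0, 0, 0, 0, 0, 0.05, 1.3, 0, 0, 0, 0, 0, 0.05, 1.6, 0, 0, 0, 0, 0, 0.05, 1.6, 0, 0, 0, 0]}}

```text
clock: 19.98
tcp_pos: [0.6016, 0.1031, 0.1499]
orientation: [-0.0, -0.679, 0.734, 0.0]
wrist_force: [0.1, -0.3, -4.2]
finger_gap: 0.0224
```

Emit:
{"op": "send_rows", "data": {"series": [0, 0, 0.4, 0, 0, 0, 0, 0, 0, 0.7, 0, 0, 0, 0, 0, 0, 1, 0, 0, 0, 0, 0, 0, 1.2, 0, 0, 0, 0, 0, 0, 1.2, 0, 0, 0, 0]}}

```text
clock: 20.4
tcp_pos: [0.6017, 0.1032, 0.1381]
orientation: [-0.0, -0.679, 0.734, 0.0]
wrist_force: [0.0, 1.3, -3.8]
finger_gap: 0.0222
```

Emit:
{"op": "send_rows", "data": {"series": [0, 0, 0.4, 0, 0, 0, 0, 0, 0, 0.8, 0, 0, 0, 0, 0.05, 0, 1.2, 0, 0, 0, 0, 0.1, 0, 1.5, 0, 0, 0, 0, 0.1, 0, 1.5, 0, 0, 0, 0]}}

```text
clock: 20.82
tcp_pos: [0.6019, 0.1021, 0.1237]
orientation: [0.0, -0.679, 0.734, -0.0]
wrist_force: [-1.3, 0.7, -0.3]
finger_gap: 0.0224
```

Emit:
{"op": "send_rows", "data": {"series": [0.05, 0, 0.3, 0, 0, 0, 0, 0.1, 0, 0.6, 0, 0, 0, 0, 0.15, 0, 0.8, 0, 0, 0, 0, 0.2, 0, 1, 0, 0, 0, 0, 0.2, 0, 1, 0, 0, 0, 0]}}

```text
clock: 21.23
tcp_pos: [0.6013, 0.1001, 0.1132]
orientation: [-0.0, -0.679, 0.734, 0.0]
wrist_force: [-2.8, 0.6, 0.4]
finger_gap: 0.0223
```

Emit:
{"op": "send_rows", "data": {"series": [0.03, 0.05, 0.3, 0, 0, 0, 0, 0.07, 0.05, 0.6, 0, 0, 0, 0, 0.1, 0.05, 0.8, 0, 0, 0, 0, 0.12, 0.05, 1, 0, 0, 0, 0, 0.12, 0.05, 1, 0, 0, 0, 0]}}

```text
clock: 21.65
tcp_pos: [0.601, 0.0987, 0.1029]
orientation: [-0.0, -0.679, 0.734, 0.0]
wrist_force: [-1.7, -1.3, -2.3]
finger_gap: 0.022
```

Emit:
{"op": "send_rows", "data": {"series": [0, 0, 0.3, 0, 0, 0, 0, 0, 0, 0.6, 0, 0, 0, 0, 0, 0, 0.9, 0, 0, 0, 0, 0, 0, 1.1, 0, 0, 0, 0, 0, 0, 1.2, 0, 0, 0, 0, 0, 0, 1.3, 0, 0, 0, 0, 0, 0, 1.3, 0, 0, 0, 0]}}

```text
clock: 22.23
tcp_pos: [0.601, 0.0987, 0.0905]
orientation: [-0.0, -0.679, 0.734, -0.0]
wrist_force: [-3.8, -3.0, 0.5]
finger_gap: 0.0223
```

Nearly home; press the last bit.

Emit:
{"op": "send_rows", "data": {"series": [0, 0, 0.1, 0, 0, 0, 0, 0, 0, 0.2, 0, 0, 0, 0, 0, 0, 0.3, 0, 0, 0, 0, 0, 0, 0.3, 0, 0, 0, 0]}}

```text
clock: 22.57
tcp_pos: [0.6011, 0.0987, 0.0899]
orientation: [0.0, -0.679, 0.734, -0.001]
wrist_force: [-8.8, -3.7, 14.8]
finger_gap: 0.022
```

Emit:
{"op": "send_rows", "data": {"series": [0, 0, -0.2, 0, 0, 0, 0, 0, 0, -0.2, 0, 0, 0, 0.5, 0, 0, -0.2, 0, 0, 0, 1, 0, 0, -0.2, 0, 0, 0, 1, 0, 0, -0.2, 0, 0, 0, 1, 0, 0, -3, 0, 0, 0, 1, 0, 0, -7, 0, 0, 0, 1, 0, 0, -11, 0, 0, 0, 1, 0, 0, -13, 0, 0, 0, 1, 0, 0, -13, 0, 0, 0, 1]}}

```text
clock: 23.4
tcp_pos: [0.6046, 0.0994, 0.2242]
orientation: [0.004, -0.679, 0.734, -0.003]
wrist_force: [-0.3, -0.4, 0.5]
finger_gap: 0.0852
```

```bash
python3 go.py 0.4226 0.168 0.2 186.6
```

```text
shift [-5.44 18.7   2.23] turn [ -0.6   0.  -11. ] t 23.4 f [-0.3 -0.4  0.5] gap 0.0852
```

Emit:
{"op": "send_rows", "data": {"series": [-1, 3, 0, 0, 0, -2, 1, -2, 6.5, 0, 0, 0, -5, 1, -3, 10, 0.5, 0, 0, -8, 1, -4, 14, 1, 0, 0, -10, 1, -5, 17, 2, -0.5, 0, -11, 1, -5.4, 18.7, 2.2, -0.5, 0, -11, 1, -5.4, 18.7, 2.2, -0.5, 0, -11, 1, -5.4, 18.7, 2.2, -0.5, 0, -11, 1, -5.4, 18.7, 2.2, -0.5, 0, -11, 1]}}

```text
clock: 24.15
tcp_pos: [0.4201, 0.1674, 0.196]
orientation: [0.002, 0.747, -0.665, -0.003]
wrist_force: [0.2, 0.1, -0.2]
finger_gap: 0.0853
```

```bash
python3 go.py 0.4226 0.168 0.0735 186.6
```

```text
shift [-0.02 -0.34 12.25] turn [ 0.4  0.1 -0. ] t 24.15 f [ 0.2  0.1 -0.2] gap 0.0853
```

Emit:
{"op": "send_rows", "data": {"series": [0, -0.2, 3, 0.4, 0, 0, 1, 0, -0.2, 6, 0.4, 0, 0, 1, 0, -0.2, 9, 0.4, 0, 0, 1, 0, -0.2, 11, 0.4, 0, 0, 1, 0, -0.2, 12, 0.4, 0, 0, 1, 0, -0.2, 12.2, 0.4, 0, 0, 1, 0, -0.2, 12.2, 0.4, 0, 0, 1]}}

```text
clock: 24.73
tcp_pos: [0.4206, 0.167, 0.0731]
orientation: [0.001, 0.746, -0.666, -0.001]
wrist_force: [0.6, 0.3, 0.5]
finger_gap: 0.0855
```

```bash
python3 go.py 0.4226 0.168 0.0735 186.6
```

```text
shift [-0.08 -0.21 -0.04] turn [ 0.2  0.  -0.1] t 24.73 f [0.6 0.3 0.5] gap 0.0855
```

Emit:
{"op": "send_rows", "data": {"series": [-0.1, -0.15, 0, 0.1, 0, 0, 0.5, -0.1, -0.15, 0, 0.1, 0, 0, 0, -0.1, -0.15, 0, 0.1, 0, 0, 0, -0.1, -0.15, 0, 0.1, 0, 0, 0, -0.1, -0.15, 0, 0.1, 0, 0, 0, -0.1, -0.15, 0, 0.1, 0, 0, 0, -0.1, -0.15, 0, 0.1, 0, 0, 0]}}

```text
clock: 25.32
tcp_pos: [0.422, 0.1688, 0.0749]
orientation: [-0.001, 0.747, -0.665, 0.0]
wrist_force: [-0.6, -0.7, 6.0]
finger_gap: 0.0297
```

```bash
python3 go.py 0.6079 0.1864 0.25 175.6
```

```text
shift [  0.37 -18.71 -17.47] turn [-0.1  0.1 11. ] t 25.32 f [-0.6 -0.7  6. ] gap 0.0297
```

Emit:
{"op": "send_rows", "data": {"series": [0, 0, -1.5, 0, 0, 0, 0, 0, 0, -4, 0, 0, 0, 0, 0, 0, -8, 0, 0, 0, 0, 0, 0, -11, 0, 0, 0, 0, 0, 0, -14, 0, 0, 0, 0, 0, -3, -15, 0, 0, 2, 0, 0.1, -7, -15, 0, 0, 5, 0, 0.2, -11, -15, 0, 0, 8, 0, 0.3, -15, -15, 0, 0, 10, 0, 0.4, -18.5, -15, 0, 0, 11, 0]}}

```text
clock: 26.15
tcp_pos: [0.6075, 0.1859, 0.2235]
orientation: [0.001, -0.679, 0.734, 0.0]
wrist_force: [0.3, -0.8, -1.5]
finger_gap: 0.0297
```

Emit:
{"op": "send_rows", "data": {"series": [0, -0.1, 0, 0, 0, 0, 0, 0, -0.1, 0, 0, 0, 0, 0, 0, -0.1, 0, 0, 0, 0, 0]}}

```text
clock: 26.4
tcp_pos: [0.6056, 0.1856, 0.2227]
orientation: [-0.001, -0.679, 0.734, 0.001]
wrist_force: [-0.6, -0.3, -1.5]
finger_gap: 0.0297
```

```bash
python3 go.py 0.6079 0.1864 0.125 175.6;  python3 - <<'E'
from h import *
a=read_camera("scene"); t=get_state()["tcp_pos"]
print(proj("scene",[t-[0,0,.0509],t-[0,0,.005],[.6079,.1864,.07]]).round(1))
cv2.imwrite("pics/b1.png",cv2.resize(a[205:295,250:350],None,fx=7,fy=6.6,interpolation=cv2.INTER_CUBIC))
E
```

```text
shift [-0.1  -0.25  9.77] turn [ 0.2  0.  -0. ] t 26.4 f [-0.6 -0.3 -1.5] gap 0.0297
[[293.8 245.9]
 [294.4 232.7]
 [292.  273.6]]
```

View pics/b1.png

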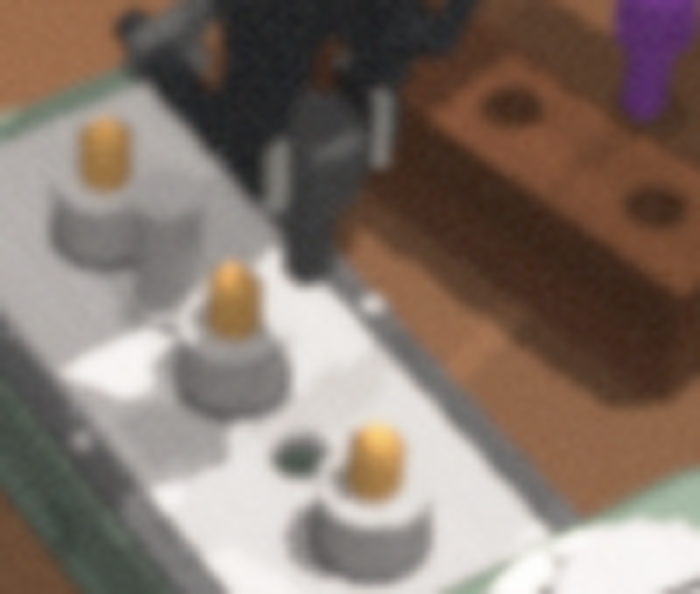

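Run:
```python
from h import *
a=read_camera("scene"); 
for n in("scene",):
    print([(round(d['p'],2),d['box']) for d in silhouettes(n,"drift")])
read_camera("top");print([(round(d['p'],2),d['box']) for d in silhouettes("top","drift")])
cv2.imwrite("pics/b2.png",cv2.resize(a[130:400,160:460],None,fx=2.2,fy=2.2,interpolation=cv2.INTER_CUBIC))
```

```text
[(0.65, [268.9, 233.7, 11.8, 24.8]), (0.23, [296.2, 207.5, 66.5, 57.5])]
[(0.54, [257.7, 194.3, 10.3, 10.9]), (0.34, [240.7, 251.5, 63.6, 27.7])]
```

View pics/b2.png

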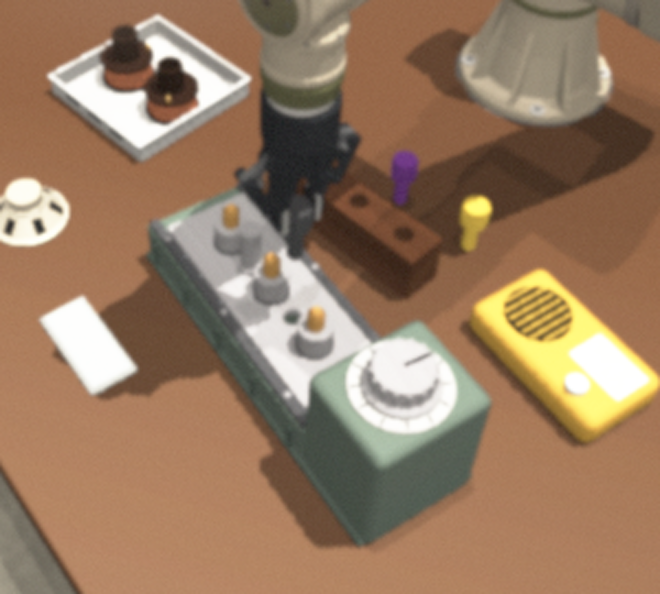

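Emit:
{"op": "send_rows", "data": {"series": [-0.05, -0.2, 2, 0.2, 0, 0, 0, -0.05, -0.2, 4, 0.2, 0, 0, 0, -0.05, -0.2, 6, 0.2, 0, 0, 0, -0.05, -0.2, 8, 0.2, 0, 0, 0, -0.05, -0.2, 9.2, 0.2, 0, 0, 0, -0.05, -0.2, 9.5, 0.2, 0, 0, 0, -0.05, -0.2, 9.5, 0.2, 0, 0, 0, -0.05, -0.2, 9.5, 0.2, 0, 0, 0]}}

```text
clock: 27.32
tcp_pos: [0.6087, 0.1862, 0.13]
orientation: [0.002, -0.679, 0.734, -0.001]
wrist_force: [-1.0, -0.2, -1.8]
finger_gap: 0.0298
```

```bash
python3 go.py 0.6079 0.1864 0.115 175.6
```

```text
shift [-0.01  0.09  1.5 ] turn [-0.3  0.1  0. ] t 27.32 f [-1.  -0.2 -1.8] gap 0.0298
```

Emit:
{"op": "send_rows", "data": {"series": [0, 0.08, 0.4, -0.2, 0, 0, 0, 0, 0.08, 0.8, -0.2, 0, 0, 0, 0, 0.08, 1.1, -0.2, 0, 0, 0, 0, 0.08, 1.4, -0.2, 0, 0, 0, 0, 0.08, 1.4, -0.2, 0, 0, 0]}}

```text
clock: 27.73
tcp_pos: [0.6073, 0.1861, 0.114]
orientation: [-0.0, -0.679, 0.734, 0.001]
wrist_force: [0.5, 0.2, -2.2]
finger_gap: 0.0298
```

Emit:
{"op": "send_rows", "data": {"series": [0, 0, 0.3, 0, 0, 0, 0, 0, 0, 0.6, 0, 0, 0, 0, 0, 0, 0.9, 0, 0, 0, 0, 0, 0, 1.2, 0, 0, 0, 0, 0, 0, 1.2, 0, 0, 0, 0]}}

```text
clock: 28.15
tcp_pos: [0.6073, 0.1861, 0.1019]
orientation: [-0.0, -0.679, 0.734, 0.001]
wrist_force: [0.6, 1.0, -2.4]
finger_gap: 0.03
```

Emit:
{"op": "send_rows", "data": {"series": [0, 0, 0.5, 0, 0, 0, 0, 0, 0, 1, 0, 0, 0, 0, 0, 0, 1.5, 0, 0, 0, 0, 0, 0, 2, 0, 0, 0, 0, 0, 0, 2.4, 0, 0, 0, 0, 0, 0, 2.6, 0, 0, 0, 0, 0, 0, 2.7, 0, 0, 0, 0, 0, 0, 2.8, 0, 0, 0, 0, 0, 0, 2.8, 0, 0, 0, 0]}}

```text
clock: 28.9
tcp_pos: [0.6076, 0.1862, 0.075]
orientation: [0.0, -0.679, 0.734, 0.0]
wrist_force: [-1.8, 0.7, -1.3]
finger_gap: 0.0296
```

Emit:
{"op": "send_rows", "data": {"series": [0, 0, 0.1, 0, 0, 0, 0, 0, 0, 0.2, 0, 0, 0, 0, 0, 0, 0.2, 0, 0, 0, 0]}}

```text
clock: 29.15
tcp_pos: [0.6076, 0.1862, 0.0749]
orientation: [0.001, -0.679, 0.734, 0.0]
wrist_force: [-5.6, 0.3, 10.1]
finger_gap: 0.0297
```

Emit:
{"op": "send_rows", "data": {"series": [0, 0, -0.1, 0, 0, 0, 0, 0, 0, -0.1, 0, 0, 0, 0.5, 0, 0, -0.1, 0, 0, 0, 1, 0, 0, -0.1, 0, 0, 0, 1, 0, 0, -0.1, 0, 0, 0, 1, 0, 0, -3, 0, 0, 0, 1, 0, 0, -7, 0, 0, 0, 1, 0, 0, -11, 0, 0, 0, 1, 0, 0, -14, 0, 0, 0, 1, 0, 0, -14, 0, 0, 0, 1]}}

```text
clock: 29.98
tcp_pos: [0.6114, 0.1866, 0.2207]
orientation: [0.005, -0.679, 0.734, -0.003]
wrist_force: [1.6, 0.5, 1.2]
finger_gap: 0.0853
```

```bash
python3 go.py 0.6011 0.0985 0.21 175.6
```

```text
shift [8.87 0.36 1.04] turn [-0.7  0.2 -0. ] t 29.98 f [1.6 0.5 1.2] gap 0.0853
```

Emit:
{"op": "send_rows", "data": {"series": [3, 0.1, 0, -0.3, 0, 0, 1, 6, 0.2, 0.2, -0.6, 0.1, 0, 1, 8.8, 0.3, 0.5, -0.6, 0.1, 0, 1, 8.8, 0.3, 0.5, -0.6, 0.1, 0, 1, 8.8, 0.3, 0.5, -0.6, 0.1, 0, 1, 8.8, 0.3, 0.5, -0.6, 0.1, 0, 1]}}

```text
clock: 30.48
tcp_pos: [0.5981, 0.0986, 0.2075]
orientation: [-0.004, -0.679, 0.734, 0.004]
wrist_force: [-0.2, 0.1, -0.6]
finger_gap: 0.0857
```

```bash
python3 go.py 0.6011 0.0987 0.09 175.6
```

```text
shift [-0.04 -0.42 11.75] turn [ 0.6 -0.  -0. ] t 30.48 f [-0.2  0.1 -0.6] gap 0.0857
```

Emit:
{"op": "send_rows", "data": {"series": [0, -0.2, 3, 0.3, 0, 0, 1, 0, -0.2, 6, 0.3, 0, 0, 1, 0, -0.2, 9, 0.3, 0, 0, 1, 0, -0.2, 11, 0.3, 0, 0, 1, 0, -0.2, 11.7, 0.3, 0, 0, 1, 0, -0.2, 11.7, 0.3, 0, 0, 1, 0, -0.2, 11.7, 0.3, 0, 0, 1]}}

```text
clock: 31.07
tcp_pos: [0.5992, 0.0992, 0.0913]
orientation: [-0.002, -0.68, 0.733, 0.002]
wrist_force: [0.2, 0.1, 0.9]
finger_gap: 0.0853
```

```bash
python3 go.py 0.6011 0.0987 0.09 175.6
```

```text
shift [ 0.04 -0.19  0.13] turn [ 0.3 -0.   0.1] t 31.07 f [0.2 0.1 0.9] gap 0.0853
```

Emit:
{"op": "send_rows", "data": {"series": [0.04, -0.15, 0.1, 0.3, 0, 0, 0.5, 0.04, -0.15, 0.1, 0.3, 0, 0, 0, 0.04, -0.15, 0.1, 0.3, 0, 0, 0, 0.04, -0.15, 0.1, 0.3, 0, 0, 0, 0.04, -0.15, 0.1, 0.3, 0, 0, 0, 0.04, -0.15, 0.1, 0.3, 0, 0, 0, 0.04, -0.15, 0.1, 0.3, 0, 0, 0, 0.04, -0.15, 0.1, 0.3, 0, 0, 0]}}

```text
clock: 31.73
tcp_pos: [0.6006, 0.0978, 0.0905]
orientation: [0.0, -0.679, 0.734, -0.001]
wrist_force: [-1.2, -1.4, 6.0]
finger_gap: 0.0224
```

Emit:
{"op": "send_rows", "data": {"series": [0, 0, -0.5, 0, 0, 0, 0, 0, 0, -1.5, 0, 0, 0, 0, 0, 0, -3, 0, 0, 0, 0, 0, 0, -5, 0, 0, 0, 0, 0, 0, -8, 0, 0, 0, 0, 0, 0, -11, 0, 0, 0, 0, 0, 0, -14, 0, 0, 0, 0, 0, 0, -16, 0, 0, 0, 0, 0, 0, -16, 0, 0, 0, 0]}}

```text
clock: 32.48
tcp_pos: [0.6019, 0.0982, 0.2551]
orientation: [0.002, -0.679, 0.734, -0.003]
wrist_force: [1.1, 0.7, -3.7]
finger_gap: 0.0221
```

```bash
python3 go.py 0.4306 0.0938 0.24 186.6
```

```text
shift [ 1.75 17.06  1.39] turn [ -0.4  -0.  -11. ] t 32.48 f [ 1.1  0.7 -3.7] gap 0.0221
```

Emit:
{"op": "send_rows", "data": {"series": [0.3, 3, 0, 0, 0, -2, 0, 0.6, 7, 0, 0, 0, -5, 0, 1, 11, 0.3, 0, 0, -8, 0, 1.4, 14, 0.8, -0.3, 0, -10, 0, 1.7, 16.5, 1.2, -0.3, 0, -11, 0, 1.8, 17, 1.3, -0.3, 0, -11, 0, 1.8, 17, 1.3, -0.3, 0, -11, 0, 1.8, 17, 1.3, -0.3, 0, -11, 0, 1.8, 17, 1.3, -0.3, 0, -11, 0]}}

```text
clock: 33.23
tcp_pos: [0.4304, 0.0931, 0.2365]
orientation: [0.002, 0.746, -0.665, -0.001]
wrist_force: [-0.6, -0.1, -4.3]
finger_gap: 0.0225
```

```bash
python3 go.py 0.431 0.0925 0.16 186.6
```

```text
shift [ 0.07 -0.09  7.65] turn [ 0.3 -0.  -0. ] t 33.23 f [-0.6 -0.1 -4.3] gap 0.0225
```

Emit:
{"op": "send_rows", "data": {"series": [0.05, 0, 2, 0.2, 0, 0, 0, 0.05, 0, 4, 0.2, 0, 0, 0, 0.05, 0, 6, 0.2, 0, 0, 0, 0.05, 0, 7.5, 0.2, 0, 0, 0, 0.05, 0, 9, 0.2, 0, 0, 0, 0.05, 0, 10, 0.2, 0, 0, 0, 0.05, 0, 11, 0.2, 0, 0, 0, 0.05, 0, 11, 0.2, 0, 0, 0]}}

```text
clock: 33.9
tcp_pos: [0.4286, 0.0924, 0.1245]
orientation: [0.002, 0.746, -0.665, -0.002]
wrist_force: [-0.2, -0.9, -4.3]
finger_gap: 0.0221
```

```bash
python3 go.py 0.431 0.0925 0.0905 186.6
```

```text
shift [ 0.02 -0.26  3.4 ] turn [ 0.3 -0.  -0. ] t 33.9 f [-0.2 -0.9 -4.3] gap 0.0221
```

Emit:
{"op": "send_rows", "data": {"series": [0, -0.2, 0.3, 0.3, 0, 0, 0, 0, -0.2, 0.9, 0.3, 0, 0, 0, 0, -0.2, 1.5, 0.3, 0, 0, 0, 0, -0.2, 2.1, 0.3, 0, 0, 0, 0, -0.2, 2.7, 0.3, 0, 0, 0, 0, -0.2, 3.1, 0.3, 0, 0, 0, 0, -0.2, 3.4, 0.3, 0, 0, 0, 0, -0.2, 3.4, 0.3, 0, 0, 0]}}

```text
clock: 34.57
tcp_pos: [0.4302, 0.0927, 0.092]
orientation: [-0.001, 0.747, -0.665, 0.001]
wrist_force: [-0.7, 0.1, -4.6]
finger_gap: 0.0226
```

Emit:
{"op": "send_rows", "data": {"series": [0, 0, 0.15, 0, 0, 0, 0, 0, 0, 0.25, 0, 0, 0, 0, 0, 0, 0.3, 0, 0, 0, 0, 0, 0, 0.3, 0, 0, 0, 0]}}

```text
clock: 34.9
tcp_pos: [0.431, 0.0927, 0.0905]
orientation: [-0.001, 0.747, -0.665, 0.002]
wrist_force: [-1.8, -0.4, 3.6]
finger_gap: 0.0222
```

Emit:
{"op": "send_rows", "data": {"series": [0, 0, 0, 0, 0, 0, 0.5, 0, 0, 0, 0, 0, 0, 1, 0, 0, 0, 0, 0, 0, 1, 0, 0, 0, 0, 0, 0, 1, 0, 0, -3, 0, 0, 0, 1, 0, 0, -7, 0, 0, 0, 1, 0, 0, -10, 0, 0, 0, 1, 0, 0, -10, 0, 0, 0, 1, 0, 0, -10, 0, 0, 0, 1]}}

```text
clock: 35.65
tcp_pos: [0.4321, 0.0928, 0.1917]
orientation: [-0.003, 0.747, -0.665, 0.003]
wrist_force: [0.2, -0.9, -0.7]
finger_gap: 0.0851
```

```bash
python3 go.py 0.439 0.0188 0.185 186.6
python3 - <<'E'
from h import *
a=read_camera("scene"); cv2.imwrite("pics/d1.png",cv2.resize(a[130:300,200:400],None,fx=3.5,fy=3.5,interpolation=cv2.INTER_CUBIC))
E
```

```text
shift [7.43 0.17 0.67] turn [-0.5 -0.  -0. ] t 35.65 f [ 0.2 -0.9 -0.7] gap 0.0851
```

View pics/d1.png

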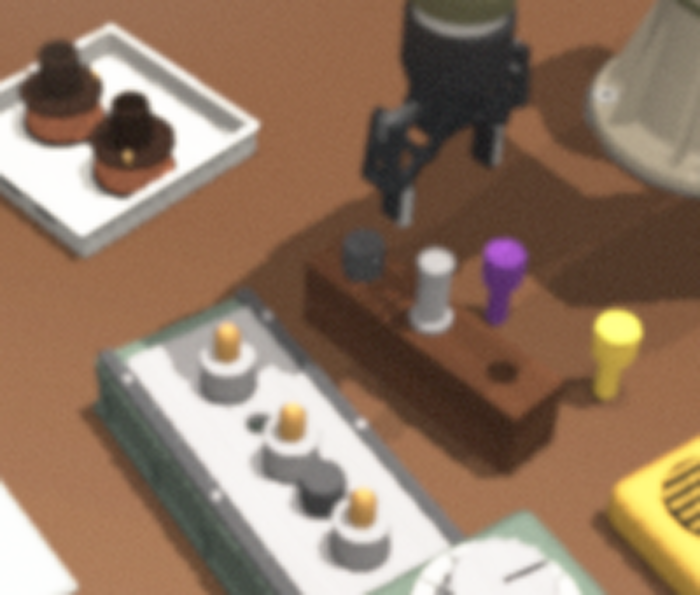

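Emit:
{"op": "send_rows", "data": {"series": [3, 0, 0.3, -0.3, 0, 0, 1, 6, 0.1, 0.5, -0.3, 0, 0, 1, 7.4, 0.1, 0.7, -0.3, 0, 0, 1, 7.4, 0.1, 0.7, -0.3, 0, 0, 1, 7.4, 0.1, 3, -0.3, 0, 0, 1, 7.4, 0.1, 6, -0.3, 0, 0, 1, 7.4, 0.1, 9, -0.3, 0, 0, 1, 7.4, 0.1, 11, -0.3, 0, 0, 1, 7.4, 0.1, 11.7, -0.3, 0, 0, 1, 7.4, 0.1, 11.7, -0.3, 0, 0, 1]}}

```text
clock: 36.53
tcp_pos: [0.4357, 0.02, 0.0703]
orientation: [0.002, 0.747, -0.665, -0.003]
wrist_force: [0.2, -0.2, 0.5]
finger_gap: 0.0854
```

```bash
python3 go.py 0.439 0.0188 0.0745 186.6
```

```text
shift [ 0.15 -0.31 -0.42] turn [0.4 0.1 0. ] t 36.53 f [ 0.2 -0.2  0.5] gap 0.0854
```

Emit:
{"op": "send_rows", "data": {"series": [0.12, -0.2, -0.4, 0.3, 0, 0, 1, 0.12, -0.2, -0.4, 0.3, 0, 0, 1, 0.12, -0.2, -0.4, 0.3, 0, 0, 0.5, 0.12, -0.2, -0.4, 0.3, 0, 0, 0, 0.12, -0.2, -0.4, 0.3, 0, 0, 0, 0.12, -0.2, -0.4, 0.3, 0, 0, 0, 0.12, -0.2, -0.4, 0.3, 0, 0, 0, 0.12, -0.2, -0.4, 0.3, 0, 0, 0, 0.12, -0.2, -0.4, 0.3, 0, 0, 0]}}

```text
clock: 37.28
tcp_pos: [0.4407, 0.0181, 0.0775]
orientation: [-0.001, 0.747, -0.665, 0.002]
wrist_force: [-1.1, 0.3, 5.8]
finger_gap: 0.0295
```

```bash
python3 go.py 0.6008 0.0985 0.225 175.6
```

```text
shift [ -6.14 -16.89 -14.68] turn [-0.2 -0.  11. ] t 37.28 f [-1.1  0.3  5.8] gap 0.0295
```

Emit:
{"op": "send_rows", "data": {"series": [0, 0, -1.5, 0, 0, 0, 0, 0, 0, -4, 0, 0, 0, 0, 0, 0, -8, 0, 0, 0, 0, 0, 0, -11, 0, 0, 0, 0, 0, 0, -14, 0, 0, 0, 0, -1, -3, -15, 0, 0, 2, 0, -2, -6.5, -15, 0, 0, 5, 0, -3.5, -10, -15, 0, 0, 8, 0, -5, -13.5, -15, 0, 0, 10, 0, -6.1, -16.9, -15, 0, 0, 11, 0]}}

```text
clock: 38.12
tcp_pos: [0.6019, 0.0995, 0.2268]
orientation: [0.001, -0.679, 0.734, -0.001]
wrist_force: [0.7, -1.0, -1.8]
finger_gap: 0.0297
```

Emit:
{"op": "send_rows", "data": {"series": [0, 0, 0, 0, 0, 0, 0, 0, 0, 0, 0, 0, 0, 0, 0, 0, 0, 0, 0, 0, 0]}}

```text
clock: 38.37
tcp_pos: [0.5999, 0.0981, 0.2261]
orientation: [0.0, -0.68, 0.734, -0.0]
wrist_force: [-0.2, -1.0, -2.8]
finger_gap: 0.0293
```

```bash
python3 go.py 0.6008 0.0988 0.13 175.6
```

```text
shift [-0.08 -0.08  9.61] turn [-0. -0.  0.] t 38.37 f [-0.2 -1.  -2.8] gap 0.0293
```

Emit:
{"op": "send_rows", "data": {"series": [-0.05, -0.05, 2, 0, 0, 0, 0, -0.05, -0.05, 4, 0, 0, 0, 0, -0.05, -0.05, 6, 0, 0, 0, 0, -0.05, -0.05, 8, 0, 0, 0, 0, -0.05, -0.05, 9.2, 0, 0, 0, 0, -0.05, -0.05, 9.3, 0, 0, 0, 0, -0.05, -0.05, 9.3, 0, 0, 0, 0, -0.05, -0.05, 9.3, 0, 0, 0, 0]}}

```text
clock: 39.03
tcp_pos: [0.6016, 0.0982, 0.1357]
orientation: [0.002, -0.679, 0.734, -0.002]
wrist_force: [-0.3, 0.1, -1.2]
finger_gap: 0.0295
```

```bash
python3 go.py 0.6008 0.0987 0.117 175.6
```

```text
shift [-0.04  0.09  1.87] turn [-0.3  0.  -0. ] t 39.03 f [-0.3  0.1 -1.2] gap 0.0295
```

Emit:
{"op": "send_rows", "data": {"series": [-0.04, 0.06, 0.5, -0.2, 0, 0, 0, -0.04, 0.06, 1, -0.2, 0, 0, 0, -0.04, 0.06, 1.4, -0.2, 0, 0, 0, -0.04, 0.06, 1.8, -0.2, 0, 0, 0, -0.04, 0.06, 1.8, -0.2, 0, 0, 0]}}

```text
clock: 39.45
tcp_pos: [0.6005, 0.0991, 0.1151]
orientation: [-0.001, -0.679, 0.734, 0.001]
wrist_force: [-0.6, 0.4, -2.8]
finger_gap: 0.0294
```

Emit:
{"op": "send_rows", "data": {"series": [0, 0, 0.3, 0, 0, 0, 0, 0, 0, 0.6, 0, 0, 0, 0, 0, 0, 0.9, 0, 0, 0, 0, 0, 0, 1.2, 0, 0, 0, 0, 0, 0, 1.2, 0, 0, 0, 0]}}

```text
clock: 39.87
tcp_pos: [0.6008, 0.099, 0.1035]
orientation: [-0.0, -0.679, 0.734, 0.0]
wrist_force: [0.1, -1.0, -3.6]
finger_gap: 0.0297
```

Bolt end at about 0.05, below the bed's top; no contact force. On down.

Emit:
{"op": "send_rows", "data": {"series": [0, 0, 0.5, 0, 0, 0, 0, 0, 0, 1, 0, 0, 0, 0, 0, 0, 1.5, 0, 0, 0, 0, 0, 0, 2, 0, 0, 0, 0, 0, 0, 2.3, 0, 0, 0, 0, 0, 0, 2.5, 0, 0, 0, 0, 0, 0, 2.6, 0, 0, 0, 0, 0, 0, 2.7, 0, 0, 0, 0, 0, 0, 2.8, 0, 0, 0, 0, 0, 0, 2.8, 0, 0, 0, 0]}}

```text
clock: 40.7
tcp_pos: [0.6011, 0.0989, 0.0776]
orientation: [0.0, -0.679, 0.734, -0.0]
wrist_force: [-2.9, -3.2, 5.8]
finger_gap: 0.0296
```

Emit:
{"op": "send_rows", "data": {"series": [0, 0, 0.1, 0, 0, 0, 0, 0, 0, 0.1, 0, 0, 0, 0, 0, 0, -0.1, 0, 0, 0, 0, 0, 0, -0.1, 0, 0, 0, 0.5, 0, 0, -0.1, 0, 0, 0, 1, 0, 0, -0.1, 0, 0, 0, 1, 0, 0, -0.1, 0, 0, 0, 1, 0, 0, -3, 0, 0, 0, 1, 0, 0, -7, 0, 0, 0, 1, 0, 0, -11, 0, 0, 0, 1]}}

```text
clock: 41.53
tcp_pos: [0.6, 0.0992, 0.186]
orientation: [-0.001, -0.679, 0.734, 0.001]
wrist_force: [2.0, 0.1, 0.2]
finger_gap: 0.0855
```

Emit:
{"op": "send_rows", "data": {"series": [1, 3, -5, 0, 0, 0, 1, 2, 6, -7, 0, 0, 0, 1, 4, 9, -8, 0, 0, 0, 1, 6, 12, -8, 0, 0, 0, 1, 9, 15, -8, 0, 0, 0, 1, 12, 17, -8, 0, 0, 0, 1, 15, 17, -8, 0, 0, 0, 1, 18, 17, -8, 0, 0, 0, 1, 18, 17, -8, 0, 0, 0, 1]}}

```text
clock: 42.28
tcp_pos: [0.4177, -0.0712, 0.2666]
orientation: [-0.0, -0.678, 0.735, -0.001]
wrist_force: [0.7, 1.5, 0.4]
finger_gap: 0.0854
```

```bash
python3 - <<'E'
from h import *
a=read_camera("scene"); cv2.imwrite("pics/f1.png",cv2.resize(a[120:390,150:450],None,fx=2.2,fy=2.2,interpolation=cv2.INTER_CUBIC))
a=read_camera("top"); cv2.imwrite("pics/f2.png",cv2.resize(a[140:320,120:480],None,fx=2.2,fy=2.2,interpolation=cv2.INTER_CUBIC))
r=silhouettes("scene","bolt0")
for d in r:
    m=d["pixels"]
    if 80<m.sum()<300:
        u=np.argwhere(m).mean(0)[::-1]
        q,c=fit({"scene":m},BOLT,list(back("scene",[u],.085)[0][:2])+[0],z=.07,yaw=False);print("bolt",u.round(1),q.round(4),round(c,2))
E
python3 go.py .45 -.05 .3 175.6
```

```text
bolt [375.1 228.7] [0.3415 0.2048 0.    ] 0.31
bolt [343.1 208.1] [0.3591 0.0952 0.    ] 0.33
bolt [272.5 245.9] [0.6014 0.0958 0.    ] 0.44
bolt [291.4 269. ] [0.6078 0.1854 0.    ] 0.32
shift [-1.99 -3.06 -3.37] turn [ 0.   0.1 -0.1] t 42.43 f [-0.  -0.2  0. ] gap 0.0852
```

View pics/f1.png

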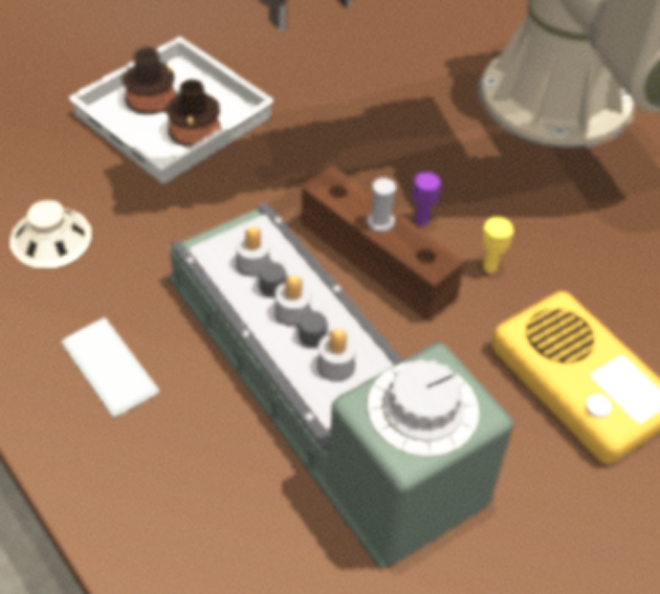

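View pics/f2.png

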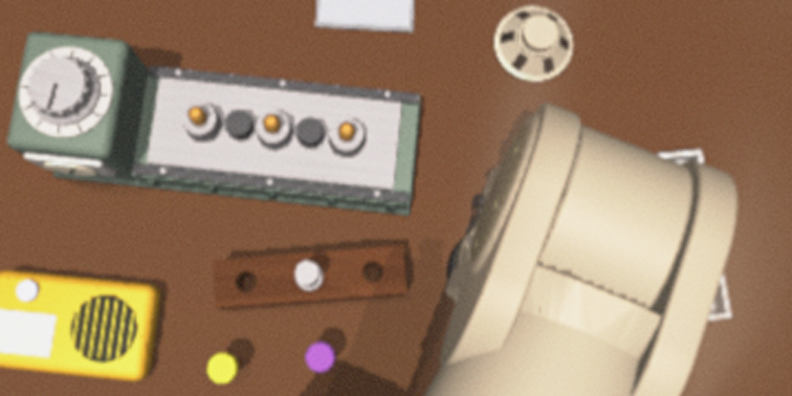

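```bash
python3 -c "
from workcell import *
print(hand_in())"
```

```text
the job is handed in; nothing more can be done
None
```

The job is done and handed in at about 42 s on the robot's clock; no verdict was reported.

**What I did, in order:**
1. I lifted the two coils present, from the middle and +y spindles, and stood them upright in the tray.
2. I pushed the drift fully home in the carrier's -y hole. The carrier started about 11 mm out.
3. I put one bolt in the +y hole while the drift held the carrier.
4. I pulled the drift, stood it back in the middle hole of the tool block, and put the second bolt in the -y hole.

**Last checks:**
- **Bolts:** Both met firm resistance at head-on-plate height. The last pictures from both cameras show the two bolt heads down on the plate.
- **Tray and drift:** The scene camera shows both coils standing in the tray and the drift upright in the block. In the last top picture the arm hides most of the tray, so the coils were checked in the scene picture only.
- **Left alone:** The knob mark, radio, speaker, cover and the purple and yellow look-alikes appear undisturbed.

**Disagreements:**
- The two cameras differed by about 2 mm on the carrier hole positions. I aimed between them, and the drift and both bolts went in with only light force.
- The final bolt-position fits were loose (0.3 to 0.4 mismatch). They agreed with where the arm put the bolts to within about 3 mm.

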